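# Make up the plating station

### The arm

A 7-joint arm with a two-finger parallel gripper is mounted at the origin on a cart in front of the work surface, level with it; the furniture and walls round the work are solid. World frame = base frame: x ahead of the robot, y to its left, z up, the work surface at z = 0. Lengths are in m, angles in rad, forces in N, time in s.
With the tool pointing down it reaches from about 0.425 to 0.975 m from the base axis. Payload 16.7 kg.
Tool frame: the origin (TCP) lies midway between the tips of the shut fingers; the grasp point (between the pads) lies env.grip_point_offset behind it (env.grip_point_offset is the distance from the TCP to the grasp point, in m); z points along the fingers, x is the direction in which the jaws open and shut, and the axes are right-handed (so a half turn about z gives the same grasp; the last joint's range is limited). The gripper opens to 85 mm and grips with 20 to 120 N. Pads are 22 mm wide; open, the fingers measure 114 mm over their backs; the gripper's body (76 mm by 85 mm) begins 54 mm behind the grasp point. The pads swing forward as they close: fully open they stand 13 mm farther back than shut.
Start: joints at [1.099, 0.426, 0.074, 1.606, -0.034, 1.111, -0.067], TCP at [0.214, -0.64, 0.231] pointing down, gripper open.
Joint ranges: [-2.85, 2.85], [-0.5, 2.14], [-1.23, 1.37], [0.21, 2.46], [-1.02, 4.16], [0.16, 2.05], [-2.73, 2.73]. Speed limits (rad/s): [1.89, 1.89, 2.39, 2.39, 3.01, 3.01, 3.01].

### API

Orientations are given as [roll, pitch, yaw] about the fixed x, y, z axes, in that order (R = Rz(yaw) Ry(pitch) Rx(roll)).
In Python, from cell import env, snapshot, camera_params, hand_in gives the robot as it stands.
- The arm moves only by the tool move_arm, never from a script. Its argument "increments" is a list of rows, each a list of 7 numbers: the shift along the tool's x, y, z in mm, then the turn, a rotation vector about the tool's x, y, z in degrees, then the gripper's target within -1 to 1 (shut at 1, half-way at 0, fully open at -1). A call has exactly 8 rows; each row shifts and turns the commanded pose from where the row before left it, along the tool's axes as they then stand; what a row does not reach is not made up. A row lasts 1/10 s, in which the tool goes at most 50 mm and 8.59 degrees, less where a joint would pass 70% of its speed; a pose out of reach is approached as far as the arm can. A call with a gripper value outside its range is refused whole. The fingers move at their own pace and stop on an object; the grip force is fixed at half the most. Time passes only in rows, so rows that do not move let the fingers close, or fill a call up. It gives the time, the measured TCP pose, the force and the opening at its end, in the units of the state.
- env.read_state(): the state, without advancing time (a new reading comes with each control period).
- snapshot(name): name is "scene" or "top" or "wrist"; returns the picture (420x560x3 uint8, red, green, blue); there is no depth.
- camera_params(name): a dict with "mtx" (3x3 intrinsics, pixels), "distortion" ([k1, k2, p1, p2, k3] as OpenCV has them; the pictures are not rectified), "position" and "attitude" of the camera in the world. Camera axes: x right, y down, z forward; pixel columns grow to the right and rows downward; lengths in m; the calibration is good to about 2 mm. A picture is of the moment at which its call begins: read the wrist's pose just before it. camera_params takes no time and is no camera call; for the wrist camera it gives the pose at the moment of the call.
- hand_in(): hands the job in, once; it reports no verdict.
The state is a dict: "clock": time; "joints": joint angles; "dq": joint speeds; "tau": joint torques, N m; "position": TCP position; "eef_rot": TCP orientation; "force": force on the tool from outside, world axes, zero at the start; "moment": the same for the moment, N m; "grip_width": finger opening in m.
Only numpy, scipy, OpenCV 4.12 (cv2) and the standard library are available. Lean on these libraries where they do the work, as an engineer would, in place of code of your own. Each camera call takes 0.05 s, during which the arm holds its last target.

### The job

The dish tray should hold three petri dishes, but a tape roll lies in one of its nests: take the roll out and put the spare petri dish from the bench into that nest, leaving the two other dishes where they are. On the bench behind the tray (its far side from the robot), stand the small bottle in line with the tray's left-hand nest and the tall bottle in line with its right-hand nest, each with about 4 cm of clear bench between it and the tray, and lay the tape roll flat between the two, halfway and in line with them. Left and right are as seen from the robot; the timer and the tip box beside the work must not be disturbed.

Things in the scene. Friction and masses are not known exactly. Their poses are not given: they have to be found in the camera images.
- tray: Grey flat dish tray fixed to the bench, 96 mm (x) by 276 mm (y), 9 mm high, with a small finger tab, 18 mm long, at either end. Origin at the centre of its underside; x points to its far side (away from the robot, turned by up to 0.2 rad), y along its row of nests to the left, z up. Three round nests at x = 0 and y = +92 (left), 0 and -92 mm (right), 76 mm wide, 6 mm deep; their floor is 3 mm above the bench.
- dish_1: Closed petri dish, round, flat, clear with beige filling, 63 mm across, 15 mm high, solid to the grasp, lying in one of the tray's nests; it stays there. Origin at the centre of its underside, z up.
- dish_2: The same as dish_1, in another nest of the tray; it stays there too.
- spare_dish: The spare petri dish, the same as the others, lying on the bench away from the tray. Origin at the centre of its underside, z up.
- tape_roll: Roll of label tape lying flat in one of the tray's nests, 64 mm across, 18 mm high, with a brown core. Origin at the centre of its underside, z up. Grasp it across its outside.
- small_bottle: Small upright bottle with a wide ribbed screw cap, 46 mm across, 86 mm high, standing on the bench; origin at the centre of its underside, z up. Its cap is 40 mm wide and takes up the top 24 mm.
- tall_bottle: Tall upright bottle with a narrower screw cap, 66 mm across, 138 mm high, standing on the bench; origin at the centre of its underside, z up. Its cap is 36 mm wide and reaches from 113 to 138 mm above the foot: grasp it there.
- timer: Bystander: small flat white timer, 66 by 66 by 18 mm, loose on the bench. Origin at the centre of its underside.
- tip_box: Bystander: box of pipette tips with a clear lid, 89 by 120 mm, 86 mm high, fixed to the bench. Origin at the centre of its underside.
There are look-alikes about, which are no part of the job. There is more than one size of the small_bottle; the job needs the largest.

How it is judged:
By the outcome, as a careful person would: the job done as asked, in the order asked, and still so for the second after the job is handed in, with the robot touching nothing.
It also fails if it takes over 96 s, if anything falls off the work surface, if the arm or the gripper's body presses on something with over 40 N, if the wrist force passes 120 N, or if a joint passes its speed limit or range.

## Working session

There is one attempt and no reset: what is moved stays moved. The work goes in short steps, Python scripts to look and compute and a tool call to move; the robot and the scene stay as the last step left them, time stands still between calls to the robot, and variables do not carry over. Pictures are saved under pics/ and viewed, and the job is handed in when it is done.

Besides the shell and the picture viewer there is one more tool, called in YAML: its name, and indented under it one key for each argument. move_arm: Moves the arm, as the interface text tells. Its arguments: {"type":"object","properties":{"increments":{"type":"array"}},"required":["increments"]}

```bash
ls; mkdir -p pics
cat > h.py <<'E'
import numpy as np, cv2
from cell import env, snapshot, camera_params, hand_in
from scipy.spatial.transform import Rotation as R
E
python3 - <<'E'
from h import *
s=env.read_state(); print(s); print(env.grip_point_offset)
for n in ("scene","top","wrist"):
    p=camera_params(n); print(n,p)
    im=snapshot(n); np.save(f'pics/{n}0.npy',im); cv2.imwrite(f'pics/{n}0.png',im[:,:,::-1])
E
```

```text
pics
{'clock': 0.0, 'joints': array([ 1.09851624,  0.42670853,  0.07385063,  1.60664482, -0.03411973,
        1.11081573, -0.06709954]), 'dq': array([-0.0003755 ,  0.00078248,  0.0003494 , -0.0005404 ,  0.00079777,
        0.00082675,  0.00033895]), 'tau': array([ 1.15304287e-03, -9.49797034e+01,  3.76135737e+00, -4.63515401e+01,
        1.91758666e-02,  1.01046191e-02,  3.24655929e-07]), 'position': array([ 0.21395138, -0.63973813,  0.23060957]), 'eef_rot': array([ 3.14151451e+00,  1.31477195e-03, -1.24805719e+00]), 'force': array([0.11000776, 0.85420682, 1.29394591]), 'moment': array([ 0.00928758,  0.0073235 , -0.01057752]), 'grip_width': 0.08561878958389851}
0.0187
scene {'mtx': array([[482.73274765,   0.        , 288.82133358],
       [  0.        , 482.73274765, 211.28669011],
       [  0.        ,   0.        ,   1.        ]]), 'distortion': array([-0.03613096,  0.        ,  0.        ,  0.        ,  0.        ]), 'position': array([ 0.55992338, -0.7831674 ,  1.17815189]), 'attitude': array([-2.54605568,  0.01364326, -0.01002981])}
top {'mtx': array([[493.0477492 ,   0.        , 284.30177313],
       [  0.        , 493.0477492 , 206.45871181],
       [  0.        ,   0.        ,   1.        ]]), 'distortion': array([-0.15164276,  0.        ,  0.        ,  0.        ,  0.        ]), 'position': array([ 0.3086308 , -0.00417558,  1.36209566]), 'attitude': array([-2.95589458,  0.0136339 , -1.58282002])}
wrist {'mtx': array([[362.9720507 ,   0.        , 289.6472464 ],
       [  0.        , 362.9720507 , 213.28606313],
       [  0.        ,   0.        ,   1.        ]]), 'distortion': array([-0.08192437,  0.        ,  0.        ,  0.        ,  0.        ]), 'position': array([ 0.28696192, -0.6148411 ,  0.37275774]), 'attitude': array([ 2.83607176e+00,  4.55329354e-04, -1.24779929e+00])}
```

View pics/scene0.png

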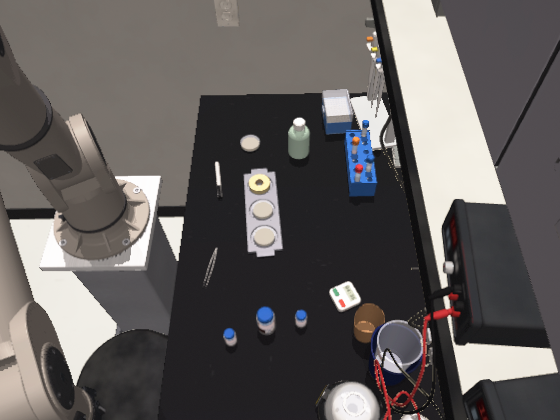

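View pics/top0.png

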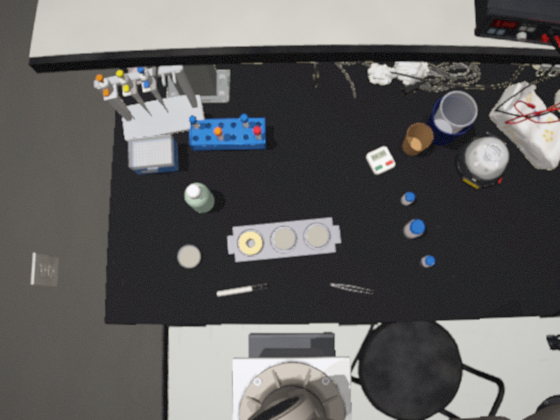

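View pics/wrist0.png

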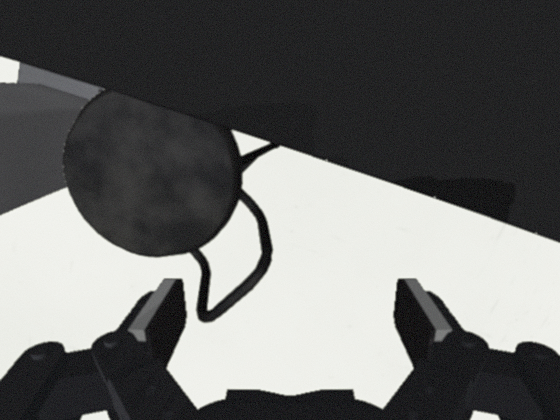

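The top view shows the tray with the roll in its left nest (250,243). The dishes sit at (284,238) and (317,235), and the spare dish is at (189,257). The tall green bottle is at (199,197), the blue-capped bottles at (408,199), (415,228) and (428,261), and the timer at (380,160). Next I'll turn these pixels into positions.

```bash
cat >> h.py <<'E'
def ray(n,uv,p=None):
    p=p or camera_params(n)
    uv=np.array(uv,float).reshape(-1,1,2)
    q=cv2.undistortPoints(uv,p['mtx'],p['distortion']).reshape(-1,2)
    d=np.c_[q,np.ones(len(q))]@R.from_euler('xyz',p['attitude']).as_matrix().T
    return p['position'],d
def onz(n,uv,z,p=None):
    o,d=ray(n,uv,p); return o+d*((z-o[2])/d[:,2])[:,None]
def tri(rays):
    A=np.zeros((3,3));b=np.zeros(3)
    for o,d in rays:
        d=d/np.linalg.norm(d);M=np.eye(3)-np.outer(d,d);A+=M;b+=M@o
    X=np.linalg.solve(A,b)
    res=[np.linalg.norm((np.eye(3)-np.outer(d,d)/(d@d))@(X-o)) for o,d in rays]
    return X,res
def save(im,name,box=None,k=1):
    if box: x0,y0,x1,y1=box; im=im[y0:y1,x0:x1]
    cv2.imwrite('pics/'+name+'.png',cv2.resize(im[:,:,::-1],None,fx=k,fy=k,interpolation=cv2.INTER_CUBIC))
def blobs(m,amin=20):
    n,l,s,c=cv2.connectedComponentsWithStats(m.astype(np.uint8)); return [(c[i].round(1),s[i]) for i in range(1,n) if s[i,4]>=amin]
E
python3 - <<'E'
from h import *
t=np.load('pics/top0.npy');s=np.load('pics/scene0.npy')
save(t,'top0a',(130,170,460,310),2.4); save(s,'sc0a',(180,100,400,380),2)
for nm,uv,z in [('roll',(250,243),.021),('d1',(284,238),.018),('d2',(317,235),.018),('spare',(189,257),.015),('tall',(195,190),.138),('small',(417,227),.086),('s2',(408,197),.06),('s3',(428,261),.06),('timer',(380,160),.018),('tipbox',(153,155),.05),('rack',(228,133),.05),('tabs L',(230,245),.009),('tabsR',(340,233),.009)]:
    print(nm,onz('top',[uv],z).round(3))
for nm,uv,z in [('roll',(260,184),.021),('spare',(250,143),.015),('tall',(299,124),.138),('small',(265,314),.086),('s2',(301,315),.06),('s3',(229,333),.06)]: print(nm,onz('scene',[uv],z).round(3))
E
```

```text
roll [[0.46  0.106 0.021]]
d1 [[0.473 0.013 0.018]]
d2 [[ 0.48  -0.078  0.018]]
spare [[0.424 0.275 0.015]]
tall [[0.585 0.238 0.138]]
small [[ 0.488 -0.338  0.086]]
s2 [[ 0.575 -0.325  0.06 ]]
s3 [[ 0.4  -0.37  0.06]]
timer [[ 0.691 -0.262  0.018]]
tipbox [[0.708 0.378 0.05 ]]
rack [[0.767 0.166 0.05 ]]
tabs L [[0.457 0.163 0.009]]
tabsR [[ 0.486 -0.142  0.009]]
roll [[0.466 0.102 0.021]]
spare [[0.429 0.274 0.015]]
tall [[0.586 0.234 0.138]]
small [[ 0.492 -0.339  0.086]]
s2 [[ 0.579 -0.332  0.06 ]]
s3 [[ 0.405 -0.375  0.06 ]]
```

View pics/top0a.png

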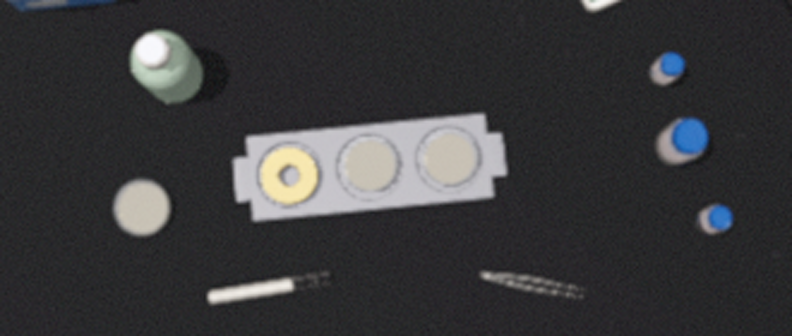

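View pics/sc0a.png

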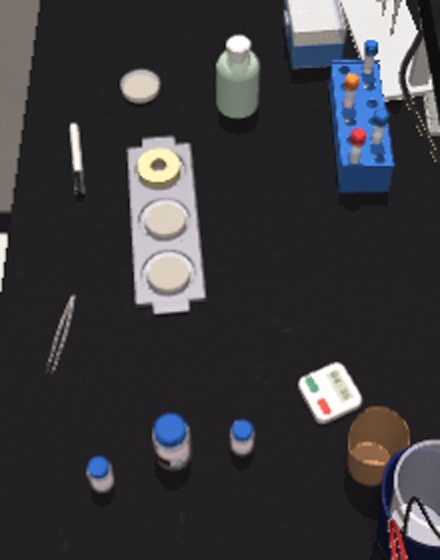

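The crops show the middle blue-capped bottle (top about 417,227) is clearly the largest, and the roll is in the left nest. Next come masks and two-view triangulation.

```bash
cat > seg.py <<'E'
from h import *
def masks(im):
    h=cv2.cvtColor(im,cv2.COLOR_RGB2HSV).astype(int);H,S,V=h[...,0],h[...,1],h[...,2]
    return dict(yel=(H>18)&(H<32)&(S>60)&(V>150), beige=(H>10)&(H<35)&(S>12)&(S<60)&(V>110), blue=(H>100)&(H<115)&(S>150)&(V>80), tray=(H>112)&(H<150)&(S>4)&(S<40)&(V>120))
E
python3 - <<'E'
from seg import *
B={'top':(130,170,460,310),'scene':(190,100,330,350)}
for n in B:
    im=np.load(f'pics/{n}0.npy'); x0,y0,x1,y1=B[n]
    for k,m in masks(im).items():
        for c,s in blobs(m[y0:y1,x0:x1],25): print(n,k,(c+[x0,y0]).round(1),s[:5]+[x0,y0,0,0,0])
    for uv in ([(195,190),(284,238),(240,225)] if n=='top' else [(299,124),(262,209),(250,200)]): print(uv,im[uv[1],uv[0]],cv2.cvtColor(im[uv[1]:uv[1]+1,uv[0]:uv[0]+1],cv2.COLOR_RGB2HSV)[0,0])
E
```

```text
top yel [250.5 242.9] [240 232  23  23 350]
top beige [316.7 235.7] [307 226  20  20 319]
top beige [283.7 238.6] [274 229  20  20 321]
top beige [246.1 240.5] [238 231  25  25  70]
top beige [189.5 256.4] [179 246  22  22 364]
top beige [233.9 290.7] [216 286  37  11 111]
top blue [410.2 196.1] [406 192  10   9  72]
top blue [417.6 226.1] [411 219  15  15 170]
top blue [430.  259.8] [426 255   9  10  70]
top tray [284.8 239.2] [ 227  217  114   45 2443]
top tray [250.1 242.8] [248 240   6   6  28]
(195, 190) [247 248 252] [114   5 252]
(284, 238) [200 194 183] [ 19  22 200]
(240, 225) [81 80 83] [130   9  83]
scene yel [257.4 183.4] [249 175  21  16 134]
scene beige [192.6 122.3] [190 100   9  65 317]
scene beige [298.8 126.5] [293 121  13  10  66]
scene beige [249.8 143.7] [241 137  19  14 204]
scene beige [218.6 174.8] [216 161   5  25  42]
scene beige [260.3 177.6] [248 174  23  11  58]
scene beige [262.4 210. ] [253 202  20  17 265]
scene beige [263.9 236.7] [254 228  21  18 290]
scene blue [264.5 314.1] [257 306  16  17 215]
scene blue [300.9 314.3] [296 309  10  11  83]
scene blue [228.7 332.8] [224 328  10  11  92]
scene tray [260.5 190.5] [244 168  35  47 587]
scene tray [250.7 218.6] [246 214  14  10  54]
scene tray [266.9 224.8] [247 215  35  24 213]
scene tray [249.7 236.4] [247 231   7  10  34]
scene tray [264.9 248.9] [248 242  35  15 212]
(299, 124) [254 253 253] [  0   1 254]
(262, 209) [220 209 193] [ 18  31 220]
(250, 200) [203 195 204] [147  11 204]
```

```bash
cat >> h.py <<'E'
def plan(wps,grip,vmax=45,start=None):
    """wps: list of (x,y,z,yaw) world m/rad. prints how far in tool axes, per row"""
    s=env.read_state(); p=np.array(s['position']); yaw=s['eef_rot'][2]
    if start is not None: p=np.array(start[:3]);yaw=start[3]
    out=[]
    for w in wps:
        w=np.array(w,float); d=w[:3]-p; dy=(w[3]-yaw+np.pi)%(2*np.pi)-np.pi
        n=max(1,int(np.ceil(max(np.linalg.norm(d)*1000/vmax,abs(np.degrees(dy))/8.0))))
        p0=p.copy();y0=yaw
        for i in range(1,n+1):
            tp=p0+(w[:3]-p0)*i/n; ty=y0+dy*i/n
            c,sn=np.cos(yaw),np.sin(yaw); dd=(tp-p)*1000
            r=[round(float(c*dd[0]+sn*dd[1])),round(float(sn*dd[0]-c*dd[1])),round(float(-dd[2])),0,0,round(float(-np.degrees(ty-yaw)),1)]
            p=p+np.array([c*r[0]+sn*r[1],sn*r[0]-c*r[1],-r[2]])/1000
            yaw=yaw-np.radians(r[5]); out.append(r+[grip])
    print(len(out),'rows, end',p.round(4),round(yaw,4),'r',round(float(np.hypot(p[0],p[1])),3))
    for i in range(0,len(out),8): print(out[i:i+8])
def wlook(tag):
    s=env.read_state(); p=camera_params('wrist'); im=snapshot('wrist'); np.save(f'pics/{tag}.npy',im); np.save(f'pics/{tag}_p.npy',p,allow_pickle=True); save(im,tag); print(s['position'].round(4),s['eef_rot'].round(4)); return im,p
def wload(tag): return np.load(f'pics/{tag}.npy'),np.load(f'pics/{tag}_p.npy',allow_pickle=True).item()
E
python3 - <<'E'
from h import *
def T(a,b): return tri([(lambda o,d:(o,d[0]))(*ray('top',[a])),(lambda o,d:(o,d[0]))(*ray('scene',[b]))])
for nm,a,b in [('roll',(250.5,242.9),(259.5,183)),('d',(283.7,238.6),(262.4,210)),('d2',(316.7,235.7),(263.9,236.7)),('spare',(189.5,256.4),(249.8,143.7)),('small',(417.6,226.1),(264.5,312.5)),('s2',(410.2,196.1),(300.9,314.3)),('s3',(430,259.8),(228.7,332.8)),('tallcap',(194.5,190),(299,124))]:
    X,r=T(a,b); print(nm,X.round(4),np.round(r,4))
t=np.load('pics/top0.npy')
plan([(0.46,-0.33,0.25,-0.6),(0.49,0.03,0.28,0.108)],-1)
E
```

```text
roll [0.4626 0.1054 0.0208] [0.002 0.002]
d [0.4736 0.0142 0.0101] [0.001 0.001]
d2 [ 0.48   -0.0771  0.0101] [0.0006 0.0006]
spare [0.4272 0.2755 0.0094] [0.001 0.001]
small [ 0.4907 -0.3382  0.0929] [0.0009 0.0009]
s2 [ 0.5778 -0.3312  0.061 ] [0.001 0.001]
s3 [ 0.4039 -0.3753  0.0606] [0.0007 0.0007]
tallcap [0.5864 0.2406 0.1316] [0.0001 0.0001]
18 rows, end [0.4899 0.0297 0.2798] 0.1081 r 0.491
[[-24, -37, -2, 0, 0, -4.1, -1], [-21, -38, -2, 0, 0, -4.2, -1], [-19, -40, -2, 0, 0, -4.1, -1], [-15, -41, -3, 0, 0, -4.1, -1], [-13, -43, -2, 0, 0, -4.1, -1], [-9, -42, -2, 0, 0, -4.2, -1], [-6, -44, -2, 0, 0, -4.1, -1], [-4, -44, -2, 0, 0, -4.1, -1]]
[[0, -44, -2, 0, 0, -4.1, -1], [-20, -35, -3, 0, 0, -4.5, -1], [-17, -36, -4, 0, 0, -4.5, -1], [-14, -38, -3, 0, 0, -4.5, -1], [-11, -38, -3, 0, 0, -4.5, -1], [-8, -39, -4, 0, 0, -4.6, -1], [-5, -40, -3, 0, 0, -4.5, -1], [-2, -40, -4, 0, 0, -4.5, -1]]
[[2, -40, -3, 0, 0, -4.5, -1], [4, -40, -3, 0, 0, -4.5, -1]]
```

move_arm:
  increments:
    - [-24, -37, -2, 0, 0, -4.1, -1]
    - [-21, -38, -2, 0, 0, -4.2, -1]
    - [-19, -40, -2, 0, 0, -4.1, -1]
    - [-15, -41, -3, 0, 0, -4.1, -1]
    - [-13, -43, -2, 0, 0, -4.1, -1]
    - [-9, -42, -2, 0, 0, -4.2, -1]
    - [-6, -44, -2, 0, 0, -4.1, -1]
    - [-4, -44, -2, 0, 0, -4.1, -1]

```text
clock: 0.95
position: [0.4335, -0.3628, 0.2484]
eef_rot: [3.142, -0.0, -0.669]
force: [0.5, -0.2, -0.2]
grip_width: 0.0856
```

move_arm:
  increments:
    - [0, -44, -2, 0, 0, -4.1, -1]
    - [-20, -35, -3, 0, 0, -4.5, -1]
    - [-17, -36, -4, 0, 0, -4.5, -1]
    - [-14, -38, -3, 0, 0, -4.5, -1]
    - [-11, -38, -3, 0, 0, -4.5, -1]
    - [-8, -39, -4, 0, 0, -4.6, -1]
    - [-5, -40, -3, 0, 0, -4.5, -1]
    - [-2, -40, -4, 0, 0, -4.5, -1]

```text
clock: 1.75
position: [0.4829, -0.0489, 0.2744]
eef_rot: [3.141, 0.0, -0.046]
force: [0.8, -0.1, 0.7]
grip_width: 0.085
```

Run:
```python
from h import *
wlook('w1')
plan([(0.49,0.08,0.28,0.108)],-1)
```

```text
[ 0.4829 -0.0489  0.2744] [ 3.1414  0.     -0.0459]
3 rows, end [0.4901 0.0799 0.2804] 0.1087 r 0.497
[[1, -41, -2, 0, 0, -2.7, -1], [2, -41, -1, 0, 0, -2.7, -1], [5, -40, -2, 0, 0, -2.8, -1]]
```

View pics/w1.png

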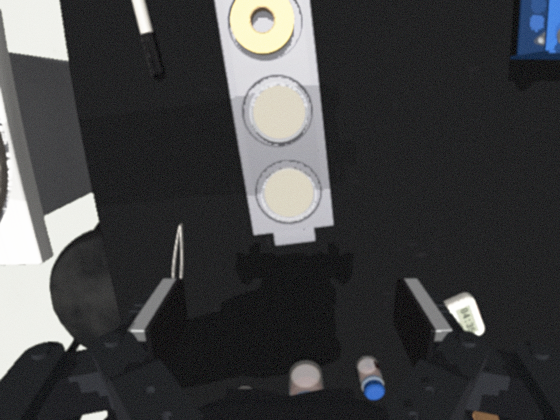

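The picture shows the two dishes at (279,110) and (289,192), the roll at (263,22) cut off by the frame, and the tray's right end at (292,235). I'll go a little further left and look again.

move_arm:
  increments:
    - [1, -35, 0, 0, 0, -2.7, -1]
    - [2, -35, 0, 0, 0, -2.7, -1]
    - [3, 0, 0, 0, 0, -2.8, -1]
    - [0, 0, 0, 0, 0, 0, -1]
    - [0, 0, 0, 0, 0, 0, -1]
    - [0, 0, 0, 0, 0, 0, -1]
    - [0, 0, 0, 0, 0, 0, -1]
    - [0, 0, 0, 0, 0, 0, -1]

```text
clock: 2.6
position: [0.491, 0.0191, 0.2743]
eef_rot: [-3.142, 0.0, 0.093]
force: [-0.5, 0.5, -0.3]
grip_width: 0.085
```

Run:
```python
from seg import *
im,p=wlook('w2')
for k,m in masks(im).items():
    for c,s in blobs(m,150): print(k,c,s)
```

```text
[0.491  0.0191 0.2743] [-3.1416  0.      0.0929]
yel [273.2 101.6] [ 243   72   58   46 1135]
beige [152.5  40.4] [141   0  22  81 360]
beige [267.6  74. ] [ 238   53   64   62 1686]
beige [274.4 171. ] [ 250  147   50   49 1919]
beige [273.7 245.3] [ 251  223   46   45 1623]
beige [397.2 369.1] [388 359  25  34 163]
blue [538.9  86.9] [ 505    0   55  163 5496]
tray [271.8 161.2] [  226    23    93   268 10082]
tray [270.8  86.8] [262  76  18  21 223]
```

View pics/w2.png

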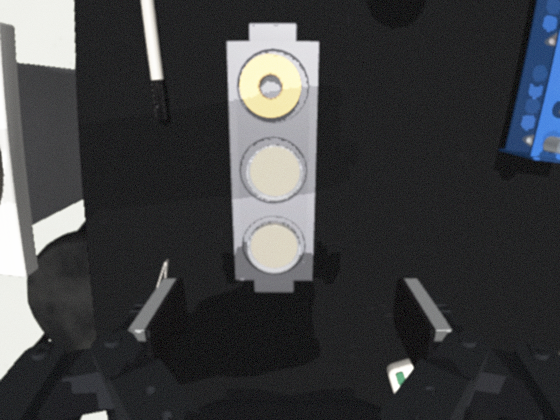

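```bash
cat > trayfit.py <<'E'
from seg import *
def rectify(im,p,c,yaw,z,half=(0.09,0.19),res=0.0005):
    # ground-plane remap at height z in tray axes: rows = -x, cols=-y
    nx=int(2*half[0]/res);ny=int(2*half[1]/res)
    X,Y=np.meshgrid(half[0]-res*np.arange(nx),half[1]-res*np.arange(ny),indexing='ij')
    W=np.stack([c[0]+np.cos(yaw)*X-np.sin(yaw)*Y,c[1]+np.sin(yaw)*X+np.cos(yaw)*Y,np.full_like(X,z)],-1).reshape(-1,3)
    Rm=R.from_euler('xyz',p['attitude']).as_matrix().T; rv=cv2.Rodrigues(Rm)[0]; t=-Rm@p['position']
    uv=cv2.projectPoints(W,rv,t,p['mtx'],p['distortion'])[0].reshape(nx,ny,2).astype(np.float32)
    return cv2.remap(im,uv[...,0],uv[...,1],cv2.INTER_LINEAR)
def fit(im,p,box,z=.009,thr=75):
    g=im.max(2)>thr; m=np.zeros(g.shape,np.uint8);x0,y0,x1,y1=box;m[y0:y1,x0:x1]=g[y0:y1,x0:x1]
    cs,_=cv2.findContours(m,cv2.RETR_EXTERNAL,cv2.CHAIN_APPROX_NONE); c=max(cs,key=cv2.contourArea).reshape(-1,2)
    P=onz('wrist',c,z,p)[:,:2]
    (cx,cy),wh,a=cv2.minAreaRect((P*1000).astype(np.float32)); C=np.array([cx,cy])/1000
    yaw=np.radians(a); yaw=(yaw+np.pi/4)%(np.pi/2)-np.pi/4
    for _ in range(5):
        ex=np.array([np.cos(yaw),np.sin(yaw)]);ey=np.array([-ex[1],ex[0]])
        q=np.c_[(P-C)@ex,(P-C)@ey]
        s=(abs(q[:,1])<.125)
        lo=q[s&(q[:,0]<-.03)];hi=q[s&(q[:,0]>.03)]
        fl=np.polyfit(lo[:,1],lo[:,0],1);fh=np.polyfit(hi[:,1],hi[:,0],1)
        yaw=yaw-np.arctan((fl[0]+fh[0])/2)
        e=(abs(q[:,0])>.025)&(abs(q[:,0])<.042)
        yl=np.median(q[e&(q[:,1]>.1),1]);yr=np.median(q[e&(q[:,1]<-.1),1])
        C=C+ex*(fl[1]+fh[1])/2+ey*(yl+yr)/2
    print('C',C.round(4),'yaw',round(yaw,4),'w',(fh[1]-fl[1]).round(4),'L',(yl-yr).round(4),'slopes',fl[0].round(4),fh[0].round(4))
    return C,yaw
E
python3 - <<'E'
from trayfit import *
im,p=wload('w2'); C,yaw=fit(im,p,(215,15,330,300))
# top view check
t=np.load('pics/top0.npy'); save(rectify(im,p,C,yaw,.009),'rect2')
g=im; ex=np.array([np.cos(yaw),np.sin(yaw)]);ey=np.array([-ex[1],ex[0]])
for y in (.092,0,-.092): print((C+ey*y).round(4))
# roll & dish: contour circle fits
hsv=cv2.cvtColor(im,cv2.COLOR_RGB2HSV).astype(int)
m=((hsv[...,0]>16)&(hsv[...,0]<35)&(hsv[...,1]>40)&(hsv[...,2]>100)).astype(np.uint8); m[:, :215]=0;m[:,330:]=0;m[140:]=0
cs,_=cv2.findContours(m,cv2.RETR_EXTERNAL,cv2.CHAIN_APPROX_NONE);c=max(cs,key=cv2.contourArea).reshape(-1,2)
W=onz('wrist',c,.021,p); print('roll',[np.round(v,2) for v in cv2.minEnclosingCircle((W[:,:2]*1000).astype(np.float32))],cv2.fitEllipse((W[:,:2]*1000).astype(np.float32)))
for uv in [(274.4,171),(273.7,245.3)]: print(onz('wrist',[uv],.018,p).round(4))
E
```

```text
C [0.472  0.0171] yaw 0.085 w 0.097 L 0.2769 slopes -0.0016 0.0016
[0.4642 0.1088]
[0.472  0.0171]
[ 0.4798 -0.0746]
roll [array([462.32, 107.9 ]), np.float64(32.71)] ((462.09747314453125, 107.48968505859375), (62.779457092285156, 64.17672729492188), 41.31184005737305)
[[0.4742 0.0185 0.018 ]]
[[ 0.4805 -0.0704  0.018 ]]
```

View pics/rect2.png

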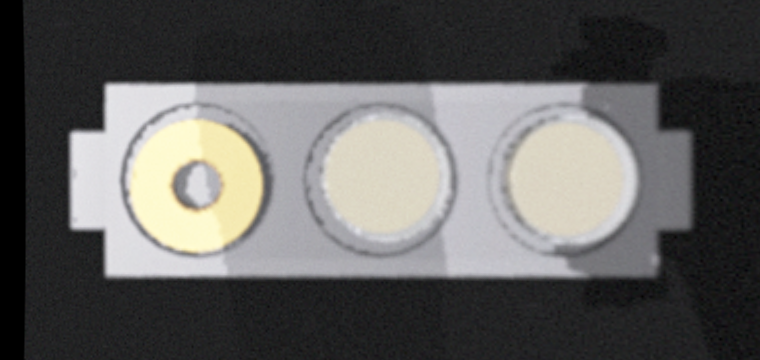

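Rectified onto the tray top, the outline measures 97 x 277 mm, which matches the text. The roll sits in the left nest at about (0.462, 0.1075). Next I'll approach it with the jaws across the row.

Run:
```python
from h import *
plan([(.462,.1075,.12,.085),(.462,.1075,.05,.085)],-1)
```

```text
7 rows, end [0.4619 0.108  0.0503] 0.0845 r 0.474
[[-4, -18, 31, 0, 0, 0.1, -1], [-4, -18, 31, 0, 0, 0.1, -1], [-4, -18, 31, 0, 0, 0.1, -1], [-5, -18, 30, 0, 0, 0.1, -1], [-4, -19, 31, 0, 0, 0.1, -1], [0, 0, 35, 0, 0, -0.0, -1], [0, 0, 35, 0, 0, -0.0, -1]]
```

move_arm:
  increments:
    - [-4, -18, 31, 0, 0, 0.1, -1]
    - [-4, -18, 31, 0, 0, 0.1, -1]
    - [-4, -18, 31, 0, 0, 0.1, -1]
    - [-5, -18, 30, 0, 0, 0.1, -1]
    - [-4, -19, 31, 0, 0, 0, -1]
    - [0, 0, 35, 0, 0, 0, -1]
    - [0, 0, 35, 0, 0, 0, -1]
    - [0, 0, 0, 0, 0, 0, -1]

```text
clock: 3.45
position: [0.4595, 0.1078, 0.0472]
eef_rot: [3.141, 0.006, 0.088]
force: [-0.6, 0.3, 0.7]
grip_width: 0.0854
```

Run:
```python
from seg import *
im,p=wlook('w3')
```

```text
[0.4595 0.1078 0.0472] [3.1413 0.0061 0.0875]
```

View pics/w3.png

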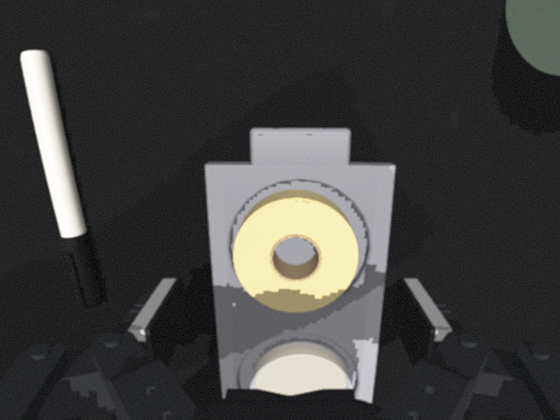

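Run:
```python
from seg import *
im,p=wload('w3')
hsv=cv2.cvtColor(im,cv2.COLOR_RGB2HSV).astype(int)
m=((hsv[...,0]>16)&(hsv[...,0]<35)&(hsv[...,1]>60)&(hsv[...,2]>90)).astype(np.uint8); m[330:]=0;m[:,:200]=0
cs,_=cv2.findContours(m,cv2.RETR_EXTERNAL,cv2.CHAIN_APPROX_NONE);c=max(cs,key=cv2.contourArea).reshape(-1,2)
W=onz('wrist',c,.021,p)[:,:2]*1000; print(W.min(0),W.max(0),cv2.fitEllipse(W.astype(np.float32)))
plan([(.462,.1075,.006,.085)],-1,vmax=20)
```

```text
[430.46422242  76.9830641 ] [493.83055007 144.23632803] ((461.9637451171875, 110.2711410522461), (62.68101501464844, 66.73118591308594), 6.506810188293457)
3 rows, end [0.4617 0.1073 0.0063] 0.0858 r 0.474
[[0, 0, 14, 0, 0, 0.0, -1], [1, 1, 15, 0, 0, 0.1, -1], [0, 0, 14, 0, 0, 0.0, -1]]
```

move_arm:
  increments:
    - [1, -1, 14, 0, 0, 0, -1]
    - [1, 0, 14, 0, 0, 0, -1]
    - [0, 0, 12, 0, 0, 0, -1]
    - [0, 0, 0, 0, 0, 0, -1]
    - [0, 0, 0, 0, 0, 0, 1]
    - [0, 0, 0, 0, 0, 0, 1]
    - [0, 0, 0, 0, 0, 0, 1]
    - [0, 0, 0, 0, 0, 0, 1]

```text
clock: 4.3
position: [0.464, 0.1095, 0.0114]
eef_rot: [3.141, -0.001, 0.087]
force: [-5.4, -0.6, 15.9]
grip_width: 0.0599
```

move_arm:
  increments:
    - [0, 0, -2, 0, 0, 0, 1]
    - [0, 0, -2, 0, 0, 0, 1]
    - [0, 0, 0, 0, 0, 0, 1]
    - [0, 0, 0, 0, 0, 0, 1]
    - [0, 0, 0, 0, 0, 0, 1]
    - [0, 0, 0, 0, 0, 0, 1]
    - [0, 0, 0, 0, 0, 0, 1]
    - [0, 0, 0, 0, 0, 0, 1]

```text
clock: 5.1
position: [0.4637, 0.1095, 0.0143]
eef_rot: [-3.142, 0.0, 0.087]
force: [-1.0, 1.3, 0.0]
grip_width: 0.0596
```

Run:
```python
from seg import *
im,p=wlook('w4')
```

```text
[0.4637 0.1095 0.0143] [-3.1416e+00  2.0000e-04  8.7100e-02]
```

View pics/w4.png

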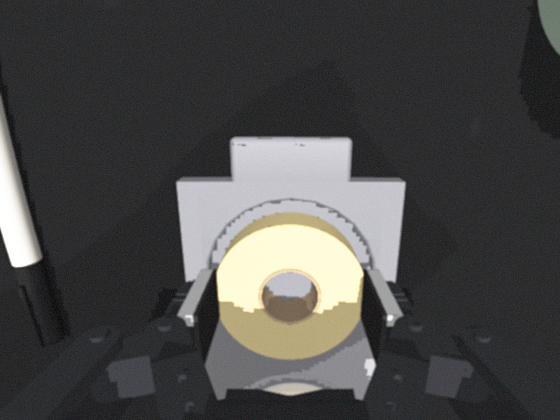

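Run:
```python
from h import *
print(onz('top',[(190,150),(266,148)],0).round(3), onz('top',[(190,150),(266,148)],.05).round(3))
C=np.array([.472,.0171]);yaw=.085;ex=np.array([np.cos(yaw),np.sin(yaw)]);ey=np.array([-ex[1],ex[0]])
for n,x,y in [('small',.111,.092),('tall',.121,-.092),('roll',.116,0),('tmp',.18,0)]: print(n,(C+x*ex+y*ey).round(4))
t=C+.18*ex
plan([(.4637,.1095,.09,.085),(*t,.09,.085),(*t,.03,.085)],1)
```

```text
[[0.736 0.283 0.   ]
 [0.737 0.062 0.   ]] [[0.72  0.273 0.05 ]
 [0.721 0.06  0.05 ]]
small [0.5748 0.1182]
tall [ 0.6004 -0.0643]
roll [0.5876 0.0269]
tmp [0.6514 0.0324]
9 rows, end [0.651  0.0322 0.0303] 0.0854 r 0.652
[[0, 0, -38, 0, 0, 0.1, 1], [0, 0, -38, 0, 0, 0.0, 1], [36, 19, 0, 0, 0, 0.0, 1], [36, 18, 0, 0, 0, 0.0, 1], [36, 19, 0, 0, 0, 0.0, 1], [36, 18, 0, 0, 0, 0.0, 1], [36, 19, 0, 0, 0, 0.0, 1], [0, 0, 30, 0, 0, 0.0, 1]]
[[0, 0, 30, 0, 0, 0.0, 1]]
```

move_arm:
  increments:
    - [0, 0, -38, 0, 0, 0, 1]
    - [0, 0, -38, 0, 0, 0, 1]
    - [36, 19, 0, 0, 0, 0, 1]
    - [36, 18, 0, 0, 0, 0, 1]
    - [36, 19, 0, 0, 0, 0, 1]
    - [36, 18, 0, 0, 0, 0, 1]
    - [36, 19, 0, 0, 0, 0, 1]
    - [0, 0, 10, 0, 0, 0, 1]

```text
clock: 5.95
position: [0.6558, 0.0294, 0.0808]
eef_rot: [3.141, -0.004, 0.083]
force: [0.0, -0.1, -1.0]
grip_width: 0.0594
```

Run:
```python
from seg import *
im,p=wlook('w5')
plan([(.651,.0325,.012,.085)],1,vmax=25)
```

```text
[0.6558 0.0294 0.0808] [ 3.141  -0.0036  0.0828]
3 rows, end [0.651  0.0328 0.0122] 0.0846 r 0.652
[[0, -1, 22, 0, 0, -0.0, 1], [-1, 0, 22, 0, 0, -0.0, 1], [0, -1, 22, 0, 0, -0.0, 1]]
```

View pics/w5.png

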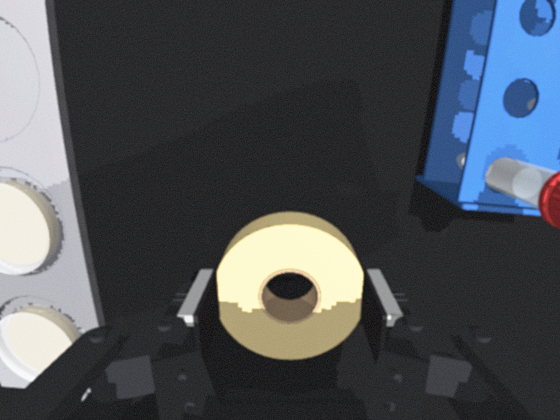

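The picture shows the roll held level between the pads at (290,290), with the rack well clear on the right. I'll set it down here for now.

move_arm:
  increments:
    - [0, 0, 25, 0, 0, 0, 1]
    - [0, 0, 25, 0, 0, 0, 1]
    - [0, 0, 13, 0, 0, 0, 1]
    - [0, 0, 5, 0, 0, 0, 1]
    - [0, 0, 0, 0, 0, 0, 1]
    - [0, 0, 0, 0, 0, 0, 1]
    - [0, 0, 0, 0, 0, 0, -1]
    - [0, 0, 0, 0, 0, 0, -1]

```text
clock: 6.8
position: [0.6517, 0.0325, 0.0132]
eef_rot: [3.142, -0.001, 0.087]
force: [0.3, 0.3, 0.1]
grip_width: 0.085
```

Run:
```python
from seg import *
plan([(.651,.031,.13,.085),(.50,.22,.20,.085)],-1)
```

```text
9 rows, end [0.5001 0.2203 0.2002] 0.0852 r 0.546
[[0, 0, -39, 0, 0, 0.0, -1], [-1, 1, -39, 0, 0, 0.1, -1], [0, 0, -39, 0, 0, 0.0, -1], [-22, -33, -12, 0, 0, 0.0, -1], [-23, -34, -11, 0, 0, 0.0, -1], [-22, -33, -12, 0, 0, 0.0, -1], [-22, -34, -12, 0, 0, 0.0, -1], [-23, -33, -11, 0, 0, 0.0, -1]]
[[-22, -34, -12, 0, 0, 0.0, -1]]
```

move_arm:
  increments:
    - [0, 0, -39, 0, 0, 0, -1]
    - [-1, 1, -39, 0, 0, 0, -1]
    - [0, 0, -39, 0, 0, 0, -1]
    - [-27, -33, -12, 0, 0, 0, -1]
    - [-27, -34, -11, 0, 0, 0, -1]
    - [-27, -33, -12, 0, 0, 0, -1]
    - [-27, -34, -12, 0, 0, 0, -1]
    - [-27, -33, -11, 0, 0, 0, -1]

```text
clock: 7.6
position: [0.5, 0.1872, 0.1884]
eef_rot: [3.142, -0.001, 0.087]
force: [1.0, 1.9, -0.4]
grip_width: 0.0852
```

move_arm:
  increments:
    - [-27, -34, 0, 0, 0, 0, -1]
    - [-27, -15, 20, 0, 0, 0, -1]
    - [-10, -15, 20, 0, 0, 0, -1]
    - [0, 0, 20, 0, 0, 0, -1]
    - [0, 0, 20, 0, 0, 0, -1]
    - [0, 0, 0, 0, 0, 0, -1]
    - [0, 0, 0, 0, 0, 0, -1]
    - [0, 0, 0, 0, 0, 0, -1]

```text
clock: 8.4
position: [0.4325, 0.2445, 0.1085]
eef_rot: [-3.141, -0.001, 0.087]
force: [-0.3, -0.0, 0.2]
grip_width: 0.0852
```

Run:
```python
from seg import *
im,p=wlook('w6')
m=masks(im)['beige']
for c,s in blobs(m,300): print(c,s,onz('wrist',[c],.015,p).round(4))
```

```text
[0.4325 0.2445 0.1085] [-3.141e+00 -1.400e-03  8.690e-02]
[286.2 163.7] [ 245  122   84   84 5424] [[0.4273 0.2814 0.015 ]]
```

View pics/w6.png

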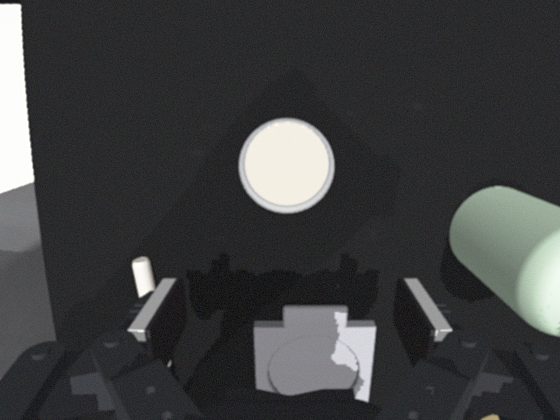

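Run:
```python
from seg import *
im,p=wload('w6')
print(onz('wrist',[(286.2,163.7)],.010,p).round(4))
g=(im.max(2)>100).astype(np.uint8); g[:,:220]=0;g[:,350:]=0;g[230:]=0
cs,_=cv2.findContours(g,cv2.RETR_EXTERNAL,cv2.CHAIN_APPROX_NONE);c=max(cs,key=cv2.contourArea).reshape(-1,2)
for z in(.01,.015):
  W=onz('wrist',c,z,p)[:,:2]*1000; print(z,cv2.fitEllipse(W.astype(np.float32)))
plan([(.4275,.2795,.04,.085),(.4275,.2795,.011,.085)],-1,vmax=25)
```

```text
[[0.4273 0.2805 0.01  ]]
0.01 ((427.5093994140625, 278.32049560546875), (63.913211822509766, 64.15653991699219), 16.870283126831055)
0.015 ((427.468505859375, 279.22393798828125), (62.58513641357422, 62.82341003417969), 16.870019912719727)
6 rows, end [0.4276 0.2791 0.0115] 0.085 r 0.511
[[-1, -9, 17, 0, 0, 0.0, -1], [0, -9, 17, 0, 0, 0.1, -1], [-1, -9, 17, 0, 0, -0.0, -1], [0, -8, 17, 0, 0, 0.0, -1], [0, 0, 15, 0, 0, 0.0, -1], [0, 0, 14, 0, 0, 0.0, -1]]
```

move_arm:
  increments:
    - [-2, -9, 17, 0, 0, 0, -1]
    - [-1, -9, 17, 0, 0, 0, -1]
    - [-1, -9, 17, 0, 0, 0, -1]
    - [0, -8, 17, 0, 0, 0, -1]
    - [0, 0, 15, 0, 0, 0, -1]
    - [0, 0, 14, 0, 0, 0, -1]
    - [0, 0, 0, 0, 0, 0, -1]
    - [0, 0, 0, 0, 0, 0, -1]

```text
clock: 9.25
position: [0.425, 0.2784, 0.0105]
eef_rot: [3.141, 0.0, 0.087]
force: [-0.2, -0.3, -0.2]
grip_width: 0.0852
```

move_arm:
  increments:
    - [0, 0, 0, 0, 0, 0, 1]
    - [0, 0, 0, 0, 0, 0, 1]
    - [0, 0, 0, 0, 0, 0, 1]
    - [0, 0, 0, 0, 0, 0, 1]
    - [0, 0, 0, 0, 0, 0, 1]
    - [0, 0, -20, 0, 0, 0, 1]
    - [0, 0, -30, 0, 0, 0, 1]
    - [0, 0, -20, 0, 0, 0, 1]

```text
clock: 10.05
position: [0.4252, 0.279, 0.0824]
eef_rot: [-3.141, -0.001, 0.087]
force: [-0.4, 1.3, -0.4]
grip_width: -0.0003
```

Run:
```python
from seg import *
im,p=wlook('w7')
C=np.array([.472,.0171]);yaw=.085;ex=np.array([np.cos(yaw),np.sin(yaw)]);ey=np.array([-ex[1],ex[0]])
print(C+.092*ey)
plan([(.464,.1085,.08,.085)],1)
```

```text
[0.4252 0.279  0.0824] [-3.1409e+00 -1.4000e-03  8.7200e-02]
[0.46418941 0.10876785]
4 rows, end [0.4642 0.1084 0.0797] 0.0854 r 0.477
[[6, 43, 1, 0, 0, 0.0, 1], [5, 44, 1, 0, 0, 0.1, 1], [6, 43, 2, 0, 0, -0.0, 1], [6, 44, 1, 0, 0, 0.0, 1]]
```

View pics/w7.png

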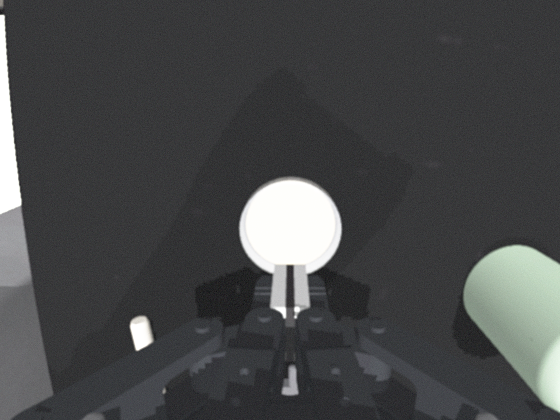

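The jaws closed to zero and the dish is still on the bench at (290,225). The pads passed above it because the part-open tips stand farther back than I assumed. I'll open, re-measure and grasp about 9 mm lower.

move_arm:
  increments:
    - [0, 0, 0, 0, 0, 0, -1]
    - [0, 0, 0, 0, 0, 0, -1]
    - [0, 0, 0, 0, 0, 0, -1]
    - [0, 0, 0, 0, 0, 0, -1]
    - [0, 0, 0, 0, 0, 0, -1]
    - [0, 0, 0, 0, 0, 0, -1]
    - [0, 0, 0, 0, 0, 0, -1]
    - [0, 0, 0, 0, 0, 0, -1]

```text
clock: 10.9
position: [0.4249, 0.2787, 0.0803]
eef_rot: [-3.142, 0.0, 0.087]
force: [-0.2, 0.1, 0.2]
grip_width: 0.0856
```

Run:
```python
from seg import *
im,p=wlook('w8')
g=(im.max(2)>100).astype(np.uint8); g[:,:200]=0;g[:,380:]=0;g[300:]=0
cs,_=cv2.findContours(g,cv2.RETR_EXTERNAL,cv2.CHAIN_APPROX_NONE);c=max(cs,key=cv2.contourArea).reshape(-1,2)
for z in(.01,.015):
  W=onz('wrist',c,z,p)[:,:2]*1000; print(z,cv2.fitEllipse(W.astype(np.float32)))
plan([(.4275,.2795,.04,.085),(.4275,.2795,.001,.085)],-1,vmax=25)
```

```text
[0.4249 0.2787 0.0803] [-3.1416e+00  1.0000e-04  8.7100e-02]
0.01 ((425.6874694824219, 278.3916931152344), (64.27568054199219, 66.53205108642578), 5.775341510772705)
0.015 ((425.50811767578125, 280.22174072265625), (62.762481689453125, 64.96572875976562), 5.775248050689697)
4 rows, end [0.4278 0.28   0.0013] 0.0853 r 0.511
[[1, 0, 20, 0, 0, 0.1, -1], [2, -1, 20, 0, 0, 0.0, -1], [0, 0, 20, 0, 0, 0.0, -1], [0, 0, 19, 0, 0, 0.0, -1]]
```

View pics/w8.png

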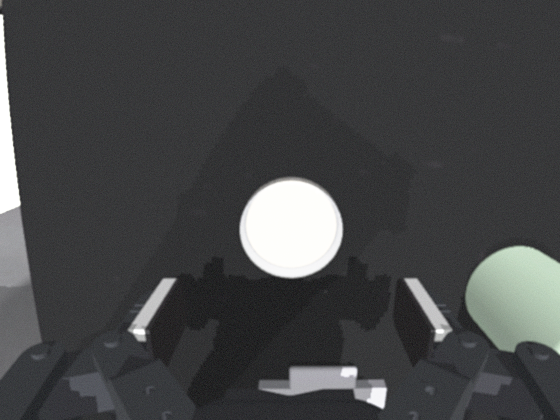

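The dish is centred between the jaws, at (291,227).

move_arm:
  increments:
    - [0, 0, 25, 0, 0, 0, -1]
    - [0, 0, 25, 0, 0, 0, -1]
    - [0, 0, 20, 0, 0, 0, -1]
    - [0, 0, 9, 0, 0, 0, -1]
    - [0, 0, 0, 0, 0, 0, -1]
    - [0, 0, 0, 0, 0, 0, 1]
    - [0, 0, 0, 0, 0, 0, 1]
    - [0, 0, 0, 0, 0, 0, 1]

```text
clock: 11.75
position: [0.4254, 0.2792, 0.003]
eef_rot: [-3.141, -0.002, 0.087]
force: [-5.5, -2.8, 20.1]
grip_width: 0.0587
```

move_arm:
  increments:
    - [0, 0, 0, 0, 0, 0, 1]
    - [0, 0, 0, 0, 0, 0, 1]
    - [0, 0, 0, 0, 0, 0, 1]
    - [0, 0, 0, 0, 0, 0, 1]
    - [0, 0, 0, 0, 0, 0, 1]
    - [0, 0, 0, 0, 0, 0, 1]
    - [0, 0, 0, 0, 0, 0, 1]
    - [0, 0, 0, 0, 0, 0, 1]

```text
clock: 12.55
position: [0.4254, 0.2791, 0.003]
eef_rot: [-3.141, -0.002, 0.087]
force: [-5.2, -3.4, 18.4]
grip_width: 0.0585
```

move_arm:
  increments:
    - [0, 0, -10, 0, 0, 0, 1]
    - [0, 0, -30, 0, 0, 0, 1]
    - [0, 0, -40, 0, 0, 0, 1]
    - [0, 0, 0, 0, 0, 0, 1]
    - [0, 0, 0, 0, 0, 0, 1]
    - [0, 0, 0, 0, 0, 0, 1]
    - [0, 0, 0, 0, 0, 0, 1]
    - [0, 0, 0, 0, 0, 0, 1]

```text
clock: 13.35
position: [0.4245, 0.2786, 0.0807]
eef_rot: [3.141, 0.001, 0.087]
force: [-0.4, 0.4, -0.2]
grip_width: 0.0586
```

Run:
```python
from seg import *
im,p=wlook('w9')
plan([(.464,.1085,.08,.085)],1)
```

```text
[0.4245 0.2786 0.0807] [3.1413e+00 1.2000e-03 8.7300e-02]
4 rows, end [0.4644 0.1085 0.0798] 0.0856 r 0.477
[[6, 43, 0, 0, 0, 0.0, 1], [6, 43, 0, 0, 0, 0.1, 1], [6, 44, 1, 0, 0, 0.0, 1], [7, 43, 0, 0, 0, 0.0, 1]]
```

View pics/w9.png

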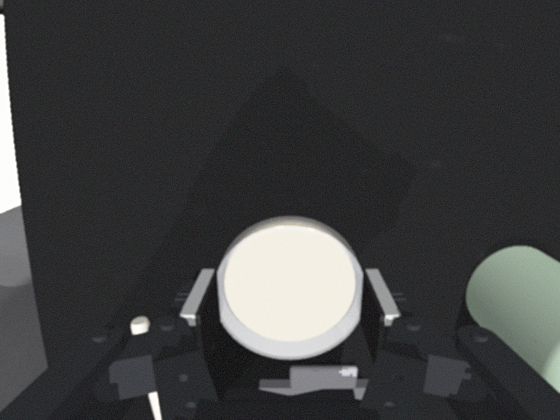

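The dish is held level at (290,285). Now I'll carry it to the left nest and look before lowering.

move_arm:
  increments:
    - [6, 43, 0, 0, 0, 0, 1]
    - [6, 43, 0, 0, 0, 0, 1]
    - [6, 44, 1, 0, 0, 0, 1]
    - [7, 43, 20, 0, 0, 0, 1]
    - [0, 0, 20, 0, 0, 0, 1]
    - [0, 0, 0, 0, 0, 0, 1]
    - [0, 0, 0, 0, 0, 0, 1]
    - [0, 0, 0, 0, 0, 0, 1]

```text
clock: 14.2
position: [0.465, 0.1099, 0.0411]
eef_rot: [-3.141, -0.001, 0.089]
force: [0.3, 0.0, -0.8]
grip_width: 0.0583
```

Run:
```python
from trayfit import *
im,p=wlook('w10')
plan([(.4642,.1088,.006,.085)],1,vmax=15)
```

```text
[0.465  0.1099 0.0411] [-3.141e+00 -8.000e-04  8.900e-02]
3 rows, end [0.4642 0.1088 0.0062] 0.0855 r 0.477
[[0, 0, 12, 0, 0, 0.1, 1], [-1, 1, 11, 0, 0, 0.1, 1], [0, 0, 12, 0, 0, 0.0, 1]]
```

View pics/w10.png

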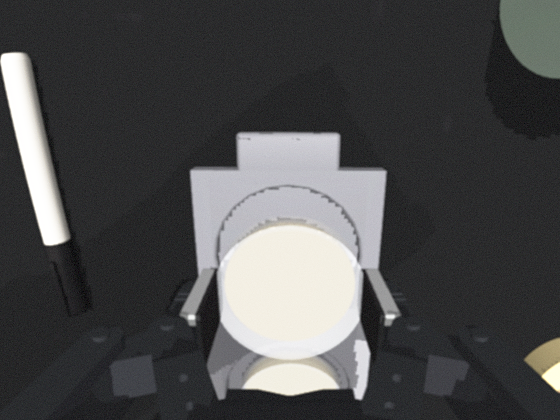

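move_arm:
  increments:
    - [-1, 1, 12, 0, 0, 0, 1]
    - [0, 0, 12, 0, 0, 0, 1]
    - [0, 0, 8, 0, 0, 0, 1]
    - [0, 0, 3, 0, 0, 0, 1]
    - [0, 0, 0, 0, 0, 0, 1]
    - [0, 0, 0, 0, 0, 0, 1]
    - [0, 0, 0, 0, 0, 0, 1]
    - [0, 0, 0, 0, 0, 0, 1]

```text
clock: 15.05
position: [0.4637, 0.1077, 0.0049]
eef_rot: [-3.142, 0.001, 0.088]
force: [-1.6, 0.1, 6.6]
grip_width: 0.0585
```

Run:
```python
from trayfit import *
im,p=wlook('w11')
```

```text
[0.4637 0.1077 0.0049] [-3.1416e+00  6.0000e-04  8.7600e-02]
```

View pics/w11.png

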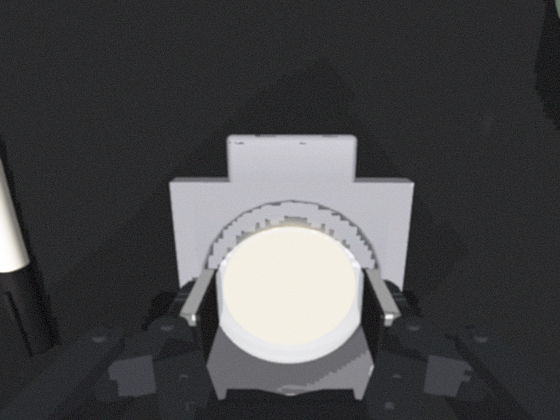

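The dish is down in the nest with about 7 N of contact. Next I'll release and rise.

move_arm:
  increments:
    - [0, 0, 0, 0, 0, 0, -1]
    - [0, 0, 0, 0, 0, 0, -1]
    - [0, 0, 0, 0, 0, 0, -1]
    - [0, 0, -40, 0, 0, 0, -1]
    - [0, 0, -45, 0, 0, 0, -1]
    - [0, 0, -45, 0, 0, 0, -1]
    - [0, 45, -40, 0, 0, 0, -1]
    - [0, 45, 0, 0, 0, 0, -1]

```text
clock: 15.9
position: [0.4734, 0.0261, 0.1729]
eef_rot: [3.141, -0.007, 0.09]
force: [1.1, -1.5, -1.0]
grip_width: 0.085
```

Run:
```python
from trayfit import *
im,p=wlook('w12')
# small bottle approach
plan([(.48,-.25,.22,.085)],-1)
```

```text
[0.4734 0.0261 0.1729] [ 3.1412 -0.007   0.0904]
7 rows, end [ 0.4799 -0.25    0.2204] 0.0842 r 0.541
[[-2, 38, -7, 0, 0, -0.0, -1], [-2, 38, -7, 0, 0, -0.0, -1], [-2, 38, -7, 0, 0, -0.1, -1], [-2, 39, -7, 0, 0, 0.0, -1], [-3, 38, -7, 0, 0, -0.0, -1], [-2, 38, -8, 0, 0, -0.0, -1], [-2, 38, -7, 0, 0, -0.0, -1]]
```

View pics/w12.png

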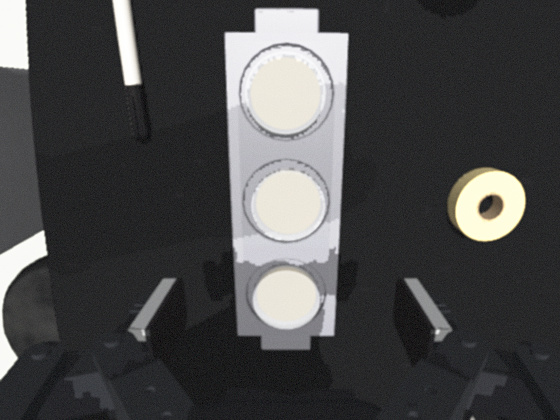

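All three dishes are in their nests, at (287,93), (287,203) and (286,297). The roll is parked at (488,205). Next is the small bottle.

move_arm:
  increments:
    - [-2, 43, -6, 0, 0, 0, -1]
    - [-2, 43, -6, 0, 0, 0, -1]
    - [-2, 43, -6, 0, 0, 0, -1]
    - [-2, 43, -6, 0, 0, 0, -1]
    - [-2, 43, -6, 0, 0, 0, -1]
    - [-2, 43, -5, 0, 0, 0, -1]
    - [-2, 43, -5, 0, 0, 0, -1]
    - [-2, 40, -5, 0, 0, 0, -1]

```text
clock: 16.75
position: [0.4844, -0.3178, 0.2134]
eef_rot: [3.142, 0.0, 0.086]
force: [0.6, 0.8, -0.9]
grip_width: 0.0856
```

Run:
```python
from trayfit import *
im,p=wlook('w13')
for c,s in blobs(masks(im)['blue'],150): print(c,s,onz('wrist',[c],.086,p).round(4))
```

```text
[ 0.4844 -0.3178  0.2134] [3.1415e+00 4.0000e-04 8.6400e-02]
[394.5 215.1] [380 201  31  29 696] [[ 0.5672 -0.3198  0.086 ]]
[295.8 226.6] [ 272  202   49   49 1874] [[ 0.4908 -0.3359  0.086 ]]
[195.2 246.3] [180 232  30  29 646] [[ 0.4115 -0.3598  0.086 ]]
```

View pics/w13.png

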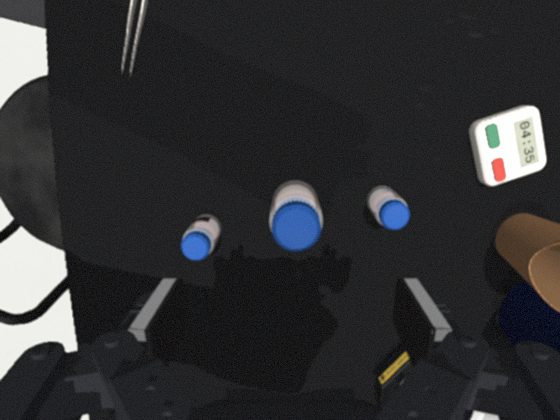

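The large bottle's cap is at (296,227), with the two smaller ones on either side. I'll move above it and go down.

Run:
```python
from trayfit import *
plan([(.4905,-.337,.12,.085),(.4905,-.337,.064,.085)],-1,vmax=35)
```

```text
5 rows, end [ 0.4906 -0.3372  0.0639] 0.0842 r 0.595
[[2, 4, 31, 0, 0, -0.1, -1], [2, 5, 32, 0, 0, -0.1, -1], [2, 4, 31, 0, 0, -0.0, -1], [0, 0, 28, 0, 0, -0.0, -1], [0, 0, 28, 0, 0, -0.0, -1]]
```

move_arm:
  increments:
    - [0, 4, 31, 0, 0, 0, -1]
    - [2, 5, 32, 0, 0, 0, -1]
    - [2, 4, 31, 0, 0, 0, -1]
    - [0, 0, 28, 0, 0, 0, -1]
    - [0, 0, 28, 0, 0, 0, -1]
    - [0, 0, 0, 0, 0, 0, -1]
    - [0, 0, 0, 0, 0, 0, -1]
    - [0, 0, 0, 0, 0, 0, -1]

```text
clock: 17.6
position: [0.4908, -0.3286, 0.065]
eef_rot: [3.141, -0.001, 0.087]
force: [0.1, -0.5, -0.5]
grip_width: 0.0852
```

Run:
```python
from trayfit import *
im,p=wlook('w14')
```

```text
[ 0.4908 -0.3286  0.065 ] [ 3.1405e+00 -1.5000e-03  8.7200e-02]
```

View pics/w14.png

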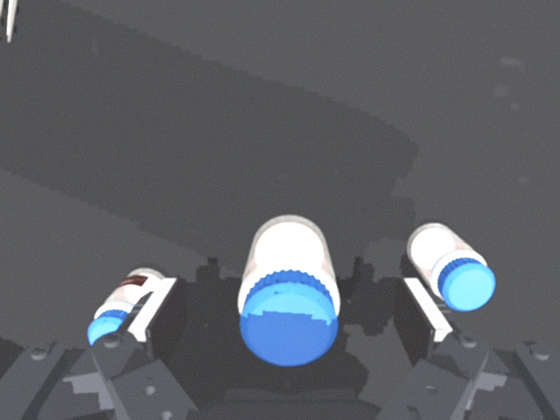

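move_arm:
  increments:
    - [0, 8, 1, 0, 0, 0, -1]
    - [0, 0, 0, 0, 0, 0, -1]
    - [0, 0, 0, 0, 0, 0, 1]
    - [0, 0, 0, 0, 0, 0, 1]
    - [0, 0, 0, 0, 0, 0, 1]
    - [0, 0, 0, 0, 0, 0, 1]
    - [0, 0, 0, 0, 0, 0, 1]
    - [0, 0, 0, 0, 0, 0, 1]

```text
clock: 18.45
position: [0.4909, -0.3363, 0.0633]
eef_rot: [3.141, -0.0, 0.087]
force: [-2.6, 0.4, 11.5]
grip_width: 0.0402
```

move_arm:
  increments:
    - [0, 0, -10, 0, 0, 0, 1]
    - [0, 0, -30, 0, 0, 0, 1]
    - [0, 0, -40, 0, 0, 0, 1]
    - [0, 0, -30, 0, 0, 0, 1]
    - [0, 0, 0, 0, 0, 0, 1]
    - [0, 0, 0, 0, 0, 0, 1]
    - [0, 0, 0, 0, 0, 0, 1]
    - [0, 0, 0, 0, 0, 0, 1]

```text
clock: 19.25
position: [0.4901, -0.3359, 0.1714]
eef_rot: [-3.14, 0.001, 0.087]
force: [-0.3, -0.1, -0.3]
grip_width: 0.0399
```

Run:
```python
from trayfit import *
im,p=wlook('w15')
plan([(.56,-.10,.175,.085),(.5748,.1182,.175,.085)],1)
```

```text
[ 0.4901 -0.3359  0.1714] [-3.1403e+00  1.4000e-03  8.7300e-02]
11 rows, end [0.5745 0.118  0.1745] 0.0856 r 0.587
[[15, -38, -1, 0, 0, 0.0, 1], [15, -38, 0, 0, 0, 0.0, 1], [15, -38, -1, 0, 0, 0.1, 1], [15, -39, 0, 0, 0, -0.0, 1], [15, -38, -1, 0, 0, 0.0, 1], [15, -38, 0, 0, 0, 0.0, 1], [7, -43, 0, 0, 0, 0.0, 1], [6, -43, 0, 0, 0, 0.0, 1]]
[[7, -44, 0, 0, 0, 0.0, 1], [7, -43, 0, 0, 0, 0.0, 1], [6, -43, 0, 0, 0, 0.0, 1]]
```

View pics/w15.png

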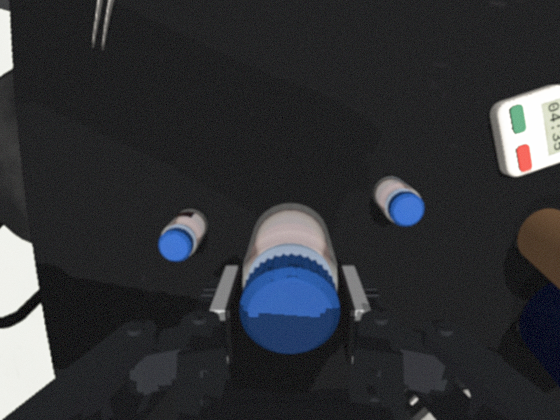

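The bottle is held upright by its cap at (290,310). I'll carry it to the left spot behind the tray.

move_arm:
  increments:
    - [15, -38, 0, 0, 0, 0, 1]
    - [15, -38, 0, 0, 0, 0, 1]
    - [15, -38, 0, 0, 0, 0, 1]
    - [15, -39, 0, 0, 0, 0, 1]
    - [15, -38, 0, 0, 0, 0, 1]
    - [15, -38, 0, 0, 0, 0, 1]
    - [7, -43, 0, 0, 0, 0, 1]
    - [6, -43, 0, 0, 0, 0, 1]

```text
clock: 20.1
position: [0.5657, -0.0117, 0.1719]
eef_rot: [-3.141, 0.001, 0.087]
force: [1.2, -0.3, -0.4]
grip_width: 0.0399
```

move_arm:
  increments:
    - [7, -44, 0, 0, 0, 0, 1]
    - [7, -43, 0, 0, 0, 0, 1]
    - [6, -43, 0, 0, 0, 0, 1]
    - [0, 0, 20, 0, 0, 0, 1]
    - [0, 0, 20, 0, 0, 0, 1]
    - [0, 0, 20, 0, 0, 0, 1]
    - [0, 0, 0, 0, 0, 0, 1]
    - [0, 0, 0, 0, 0, 0, 1]

```text
clock: 20.9
position: [0.5743, 0.1179, 0.1124]
eef_rot: [-3.141, 0.001, 0.087]
force: [-0.1, -0.0, -0.5]
grip_width: 0.04
```

Run:
```python
from trayfit import *
im,p=wlook('w16')
plan([(.5748,.1182,.064,.085)],1,vmax=20)
```

```text
[0.5743 0.1179 0.1124] [-3.1414e+00  1.1000e-03  8.7300e-02]
3 rows, end [0.5747 0.1179 0.0641] 0.0853 r 0.587
[[0, 0, 16, 0, 0, 0.0, 1], [0, 0, 17, 0, 0, 0.1, 1], [0, 0, 16, 0, 0, 0.0, 1]]
```

View pics/w16.png

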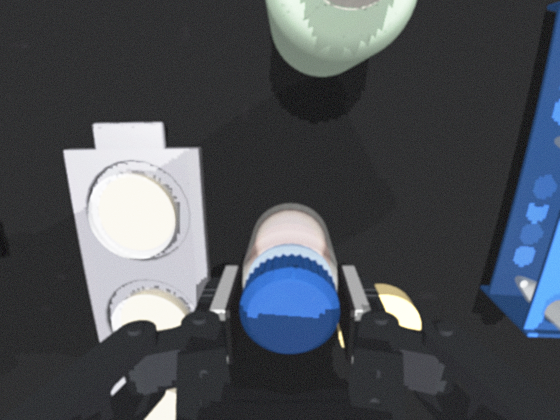

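The bottle hangs clear of the roll, which is partly hidden at (395,305), and of the tall bottle. I'll lower and release it.

move_arm:
  increments:
    - [0, 0, 20, 0, 0, 0, 1]
    - [0, 0, 18, 0, 0, 0, 1]
    - [0, 0, 8, 0, 0, 0, 1]
    - [0, 0, 3, 0, 0, 0, 1]
    - [0, 0, 0, 0, 0, 0, 1]
    - [0, 0, 0, 0, 0, 0, 1]
    - [0, 0, 0, 0, 0, 0, 1]
    - [0, 0, 0, 0, 0, 0, 1]

```text
clock: 21.75
position: [0.5747, 0.1178, 0.0641]
eef_rot: [-3.142, -0.001, 0.087]
force: [0.1, 0.7, -0.9]
grip_width: 0.0405
```

move_arm:
  increments:
    - [0, 0, 0, 0, 0, 0, -1]
    - [0, 0, 0, 0, 0, 0, -1]
    - [0, 0, 0, 0, 0, 0, -1]
    - [0, 0, -30, 0, 0, 0, -1]
    - [0, 0, -45, 0, 0, 0, -1]
    - [0, 0, -45, 0, 0, 0, -1]
    - [0, 0, -45, 0, 0, 0, -1]
    - [0, 0, 0, 0, 0, 0, -1]

```text
clock: 22.55
position: [0.5769, 0.1189, 0.2348]
eef_rot: [-3.141, -0.009, 0.087]
force: [0.6, 0.5, -0.7]
grip_width: 0.0855
```

Run:
```python
from trayfit import *
im,p=wlook('w17')
plan([(.57,.22,.23,.085)],-1)
```

```text
[0.5769 0.1189 0.2348] [-3.1408 -0.0086  0.0871]
3 rows, end [0.57   0.22   0.2297] 0.0851 r 0.611
[[1, -34, 1, 0, 0, 0.0, -1], [1, -34, 0, 0, 0, 0.1, -1], [1, -34, 1, 0, 0, 0.0, -1]]
```

View pics/w17.png

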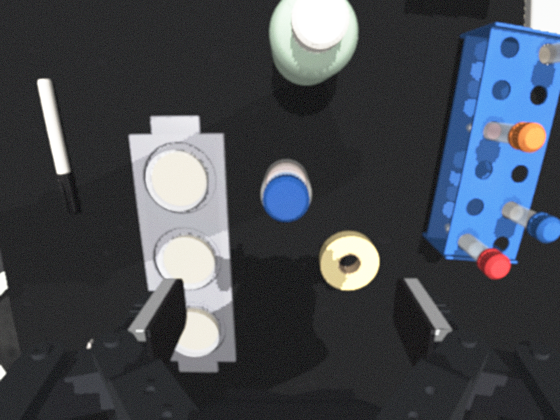

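The small bottle stands at (287,195) behind the tray, and the tall bottle's cap is at (318,20). Next I'll look at the tall cap.

move_arm:
  increments:
    - [2, -38, 0, 0, 0, 0, -1]
    - [2, -38, 0, 0, 0, 0, -1]
    - [2, -28, 0, 0, 0, 0, -1]
    - [0, 0, 0, 0, 0, 0, -1]
    - [0, 0, 0, 0, 0, 0, -1]
    - [0, 0, 0, 0, 0, 0, -1]
    - [0, 0, 0, 0, 0, 0, -1]
    - [0, 0, 0, 0, 0, 0, -1]

```text
clock: 23.4
position: [0.5716, 0.2209, 0.2285]
eef_rot: [3.141, 0.0, 0.086]
force: [0.5, -0.4, -1.2]
grip_width: 0.0855
```

Run:
```python
from trayfit import *
im,p=wlook('w18')
m=(im.min(2)>225)
for c,s in blobs(m,300): print(c,s,onz('wrist',[c],.138,p).round(4))
```

```text
[0.5716 0.2209 0.2285] [3.1413 0.     0.0858]
[477.6  42.7] [ 437    0   84   89 6417] [[0.6759 0.3432 0.138 ]]
[545.3  92.9] [ 521    0   39  156 3696] [[0.7276 0.3196 0.138 ]]
[313.8 179.9] [ 289  156   51   49 1908] [[0.5851 0.2491 0.138 ]]
[ 62.7 218. ] [ 51 181  26  83 546] [[0.4137 0.2079 0.138 ]]
```

View pics/w18.png

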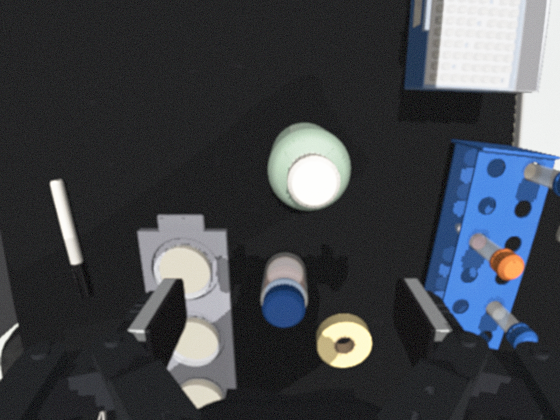

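Run:
```python
from trayfit import *
t=np.load('pics/top0.npy');s=np.load('pics/scene0.npy')
save(t,'tc',(175,170,225,220),8);save(s,'scc',(280,110,320,165),8)
im,p=wload('w18'); save(im,'wc',(260,115,360,215),6)
```

```text
(no output)
```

View pics/tc.png

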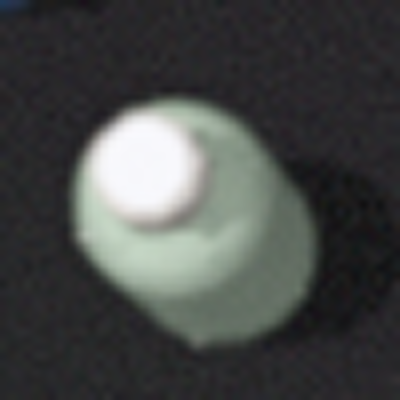

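View pics/wc.png

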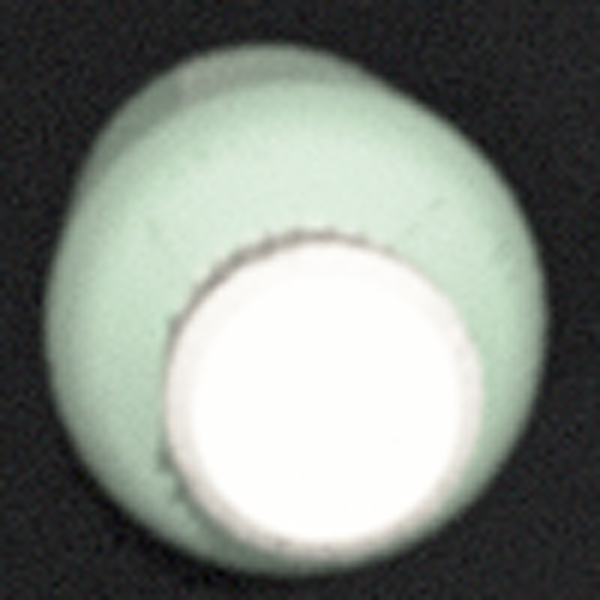

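View pics/scc.png

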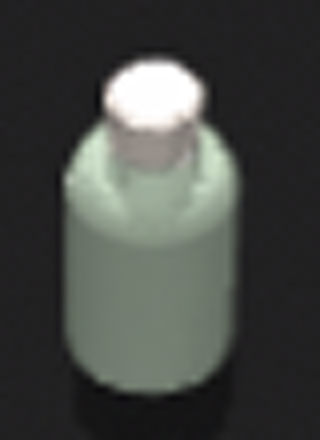

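Run:
```python
from trayfit import *
im,p=wload('w18')
f=lambda n,uv,p=None:(lambda o,d:(o,d[0]))(*ray(n,[uv],p))
a=f('top',(193.1,190.2));b=f('scene',(298.9,121));c=f('wrist',(313.3,181.3),p)
for k in ([a,b],[a,c],[b,c],[a,b,c]): X,r=tri(k);print(X.round(4),np.round(r,4))
for n,uv,q in [('top',(193.1,190.2),None),('scene',(298.9,121),None),('wrist',(313.3,181.3),p)]: print(onz(n,[uv],.138,q).round(4))
```

```text
[0.585  0.2426 0.1415] [0.0012 0.0012]
[0.5865 0.2455 0.1265] [0.0007 0.0007]
[0.5856 0.2479 0.1367] [0.0006 0.0006]
[0.5854 0.2461 0.1365] [0.0028 0.0016 0.0018]
[[0.5846 0.243  0.138 ]]
[[0.5861 0.2467 0.138 ]]
[[0.5849 0.2482 0.138 ]]
```

Combining all views, the tall cap is at about (0.585, 0.247) with its top at z = 0.137. I'll approach it now.

Run:
```python
from trayfit import *
plan([(.585,.247,.155,.085)],-1,vmax=25)
```

```text
4 rows, end [0.5854 0.2474 0.1546] 0.0844 r 0.636
[[4, -6, 18, 0, 0, 0.0, -1], [4, -6, 19, 0, 0, 0.0, -1], [4, -6, 18, 0, 0, 0.0, -1], [4, -7, 19, 0, 0, 0.1, -1]]
```

move_arm:
  increments:
    - [4, -6, 18, 0, 0, 0, -1]
    - [4, -6, 19, 0, 0, 0, -1]
    - [4, -6, 18, 0, 0, 0, -1]
    - [4, -7, 19, 0, 0, 0, -1]
    - [0, 0, 0, 0, 0, 0, -1]
    - [0, 0, 0, 0, 0, 0, -1]
    - [0, 0, 0, 0, 0, 0, -1]
    - [0, 0, 0, 0, 0, 0, -1]

```text
clock: 24.25
position: [0.5855, 0.2481, 0.1555]
eef_rot: [-3.141, -0.001, 0.087]
force: [0.1, 0.3, 0.1]
grip_width: 0.0853
```

Run:
```python
from trayfit import *
im,p=wlook('w19')
m=(im.min(2)>200)
for c,s in blobs(m,300): print(c,s,onz('wrist',[c],.138,p).round(4))
```

```text
[0.5855 0.2481 0.1555] [-3.1413e+00 -1.3000e-03  8.6800e-02]
[510.   69.9] [  453     0   107   193 13326] [[0.6717 0.3475 0.138 ]]
[288.4 213.5] [ 246  192   84   47 2182] [[0.5827 0.2751 0.138 ]]
[ 11.4 279.6] [  0 228  28  92 760] [[0.4422 0.2267 0.138 ]]
[289.  262.8] [ 254  231   71   63 3477] [[0.5851 0.2502 0.138 ]]
```

View pics/w19.png

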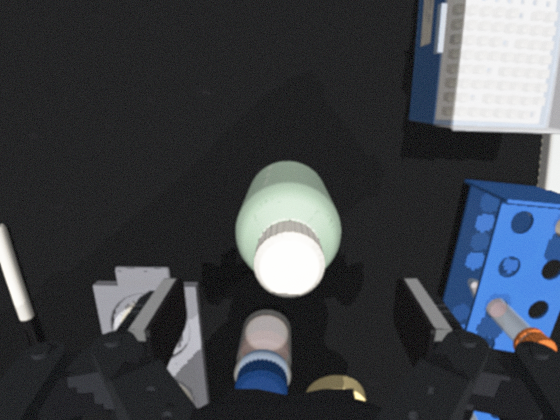

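The cap top at (289,264) is centred between the jaws. I'll go down 40 mm and grip.

move_arm:
  increments:
    - [0, 0, 15, 0, 0, 0, -1]
    - [0, 0, 15, 0, 0, 0, -1]
    - [0, 0, 10, 0, 0, 0, -1]
    - [0, 0, 0, 0, 0, 0, -1]
    - [0, 0, 0, 0, 0, 0, 1]
    - [0, 0, 0, 0, 0, 0, 1]
    - [0, 0, 0, 0, 0, 0, 1]
    - [0, 0, 0, 0, 0, 0, 1]

```text
clock: 25.1
position: [0.5856, 0.2485, 0.1154]
eef_rot: [-3.141, -0.001, 0.087]
force: [-0.7, -0.0, 1.7]
grip_width: 0.0332
```

move_arm:
  increments:
    - [0, 0, 0, 0, 0, 0, 1]
    - [0, 0, 0, 0, 0, 0, 1]
    - [0, 0, -10, 0, 0, 0, 1]
    - [0, 0, -25, 0, 0, 0, 1]
    - [0, 0, -35, 0, 0, 0, 1]
    - [0, 0, -35, 0, 0, 0, 1]
    - [0, 0, -15, 0, 0, 0, 1]
    - [0, 0, 0, 0, 0, 0, 1]

```text
clock: 25.9
position: [0.5859, 0.2486, 0.2369]
eef_rot: [-3.141, -0.003, 0.087]
force: [0.5, -0.6, -2.6]
grip_width: 0.0328
```

Run:
```python
from trayfit import *
im,p=wlook('w20')
plan([(.61,.1,.235,.085),(.6004,-.0643,.235,.085)],1,vmax=35)
```

```text
[0.5859 0.2486 0.2369] [-3.1407 -0.0035  0.0869]
10 rows, end [ 0.6001 -0.0648  0.2348] 0.0851 r 0.604
[[2, 30, 0, 0, 0, 0.0, 1], [3, 30, 0, 0, 0, 0.0, 1], [2, 30, 0, 0, 0, 0.1, 1], [2, 30, 0, 0, 0, -0.0, 1], [3, 30, 0, 0, 0, 0.0, 1], [-5, 33, 0, 0, 0, 0.0, 1], [-4, 32, 0, 0, 0, 0.0, 1], [-5, 33, 0, 0, 0, 0.0, 1]]
[[-5, 32, 0, 0, 0, 0.0, 1], [-5, 33, 0, 0, 0, 0.0, 1]]
```

View pics/w20.png

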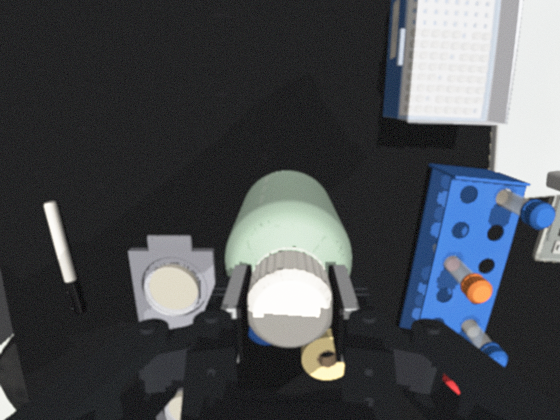

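The bottle is held upright with its foot about 12 cm up. I'll carry it across, over the small bottle, to the right spot.

move_arm:
  increments:
    - [2, 30, 0, 0, 0, 0, 1]
    - [3, 30, 0, 0, 0, 0, 1]
    - [2, 30, 0, 0, 0, 0, 1]
    - [2, 30, 0, 0, 0, 0, 1]
    - [3, 30, 0, 0, 0, 0, 1]
    - [-5, 33, 0, 0, 0, 0, 1]
    - [-4, 32, 0, 0, 0, 0, 1]
    - [-5, 33, 0, 0, 0, 0, 1]

```text
clock: 26.75
position: [0.6036, -0.0004, 0.2323]
eef_rot: [-3.141, 0.003, 0.087]
force: [1.3, 0.2, -1.7]
grip_width: 0.0331
```

move_arm:
  increments:
    - [-5, 32, 0, 0, 0, 0, 1]
    - [-5, 33, 0, 0, 0, 0, 1]
    - [0, 0, 0, 0, 0, 0, 1]
    - [0, 0, 25, 0, 0, 0, 1]
    - [0, 0, 25, 0, 0, 0, 1]
    - [0, 0, 25, 0, 0, 0, 1]
    - [0, 0, 0, 0, 0, 0, 1]
    - [0, 0, 0, 0, 0, 0, 1]

```text
clock: 27.55
position: [0.5999, -0.0643, 0.1588]
eef_rot: [-3.141, 0.002, 0.088]
force: [-0.2, -0.2, -2.1]
grip_width: 0.0329
```

Run:
```python
from trayfit import *
im,p=wlook('w21')
plan([(.6004,-.0643,.117,.085)],1,vmax=15)
```

```text
[ 0.5999 -0.0643  0.1588] [-3.1408e+00  2.1000e-03  8.7600e-02]
3 rows, end [ 0.6006 -0.0644  0.1168] 0.0857 r 0.604
[[0, 0, 14, 0, 0, 0.0, 1], [0, 0, 15, 0, 0, 0.1, 1], [0, 0, 14, 0, 0, 0.0, 1]]
```

View pics/w21.png

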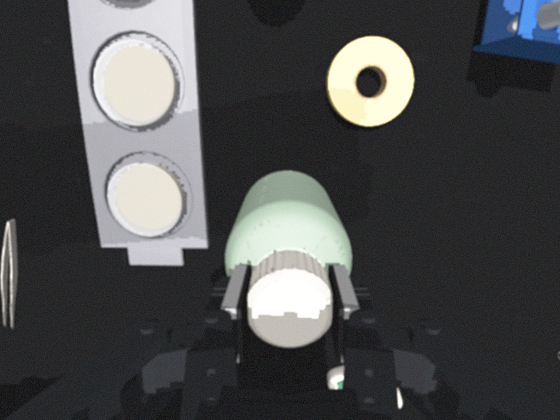

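move_arm:
  increments:
    - [0, 0, 18, 0, 0, 0, 1]
    - [0, 0, 15, 0, 0, 0, 1]
    - [0, 0, 7, 0, 0, 0, 1]
    - [0, 0, 3, 0, 0, 0, 1]
    - [0, 0, 0, 0, 0, 0, 1]
    - [0, 0, 0, 0, 0, 0, 1]
    - [0, 0, 0, 0, 0, 0, 1]
    - [0, 0, 0, 0, 0, 0, 1]

```text
clock: 28.4
position: [0.6007, -0.0647, 0.117]
eef_rot: [3.141, -0.001, 0.087]
force: [0.6, 0.2, -1.8]
grip_width: 0.033
```

move_arm:
  increments:
    - [0, 0, 0, 0, 0, 0, -1]
    - [0, 0, 0, 0, 0, 0, -1]
    - [0, 0, 0, 0, 0, 0, -1]
    - [0, 0, -30, 0, 0, 0, -1]
    - [0, 0, -45, 0, 0, 0, -1]
    - [0, 0, -40, 0, 0, 0, -1]
    - [0, -20, 0, 0, 0, 0, -1]
    - [0, 0, 0, 0, 0, 0, -1]

```text
clock: 29.2
position: [0.5991, -0.0424, 0.2331]
eef_rot: [-3.141, -0.003, 0.089]
force: [-1.3, -0.2, -0.3]
grip_width: 0.0853
```

Run:
```python
from trayfit import *
im,p=wlook('w22')
t=snapshot('top');np.save('pics/t2.npy',t);save(t,'t2',(130,130,460,310),2.4)
```

```text
[ 0.5991 -0.0424  0.2331] [-3.1413e+00 -2.7000e-03  8.9500e-02]
```

View pics/w22.png

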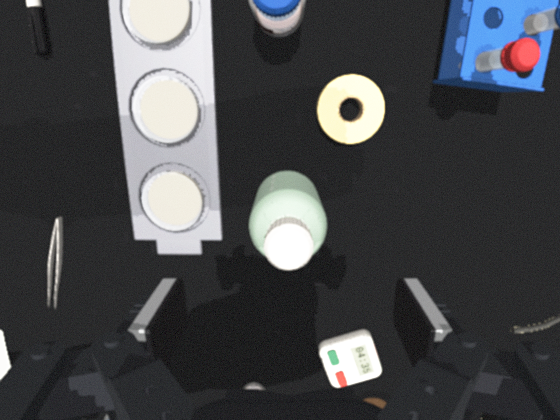

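View pics/t2.png

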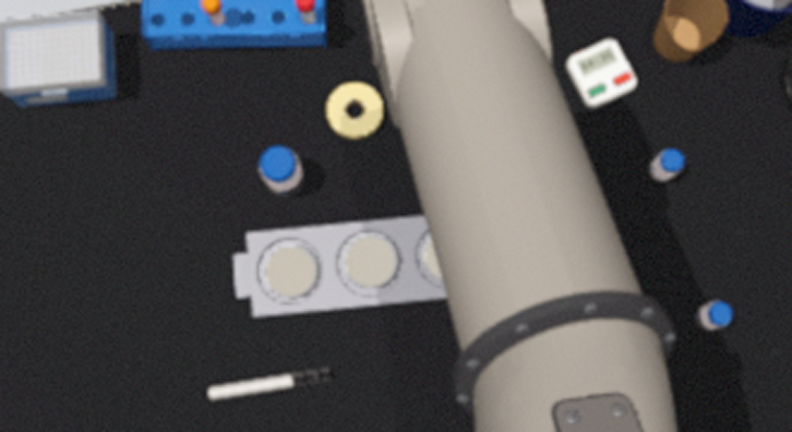

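The tall bottle stands at about (288,220), in line with the right nest, and the roll is at (351,109). The timer is unmoved at about (350,358). I'll measure the bottles' positions in the tray frame, then fetch the roll.

```bash
cat > rollm.py <<'E'
from trayfit import *
def roll(im,p,z=.018,sub=None):
    h=cv2.cvtColor(im,cv2.COLOR_RGB2HSV).astype(int)
    m=((h[...,0]>16)&(h[...,0]<35)&(h[...,1]>45)&(h[...,2]>120)).astype(np.uint8)
    if sub: x0,y0,x1,y1=sub; k=np.zeros_like(m);k[y0:y1,x0:x1]=m[y0:y1,x0:x1];m=k
    cs,_=cv2.findContours(m,cv2.RETR_EXTERNAL,cv2.CHAIN_APPROX_NONE);c=max(cs,key=cv2.contourArea).reshape(-1,2)
    W=onz('wrist',c,z,p)[:,:2]*1000; print('roll',cv2.fitEllipse(W.astype(np.float32)),'area',len(c))
E
python3 - <<'E'
from rollm import *
im,p=wload('w22'); roll(im,p,.018,(300,60,400,160))
im,p=wload('w21'); roll(im,p,.018,(310,20,430,140))
im,p=wload('w17'); roll(im,p,.018,(310,220,390,300))
plan([(.6515,.033,.20,.085),(.6515,.033,.07,.085)],-1)
E
```

```text
roll ((651.7816772460938, 31.560123443603516), (64.51622009277344, 65.2127456665039), 57.21455001831055) area 195
roll ((651.6082153320312, 31.46930503845215), (64.41920471191406, 64.81199645996094), 94.38075256347656) area 250
roll ((651.252197265625, 34.08086013793945), (64.16333770751953, 71.49913024902344), 23.503890991210938) area 168
6 rows, end [0.651  0.0332 0.0704] 0.0844 r 0.652
[[20, -24, 10, 0, 0, 0.1, -1], [20, -24, 11, 0, 0, 0.0, -1], [19, -25, 10, 0, 0, 0.1, -1], [0, 0, 43, 0, 0, -0.0, -1], [0, 0, 44, 0, 0, -0.0, -1], [0, 0, 43, 0, 0, -0.0, -1]]
```

move_arm:
  increments:
    - [20, -24, 10, 0, 0, 0, -1]
    - [20, -24, 11, 0, 0, 0, -1]
    - [19, -24, 10, 0, 0, 0, -1]
    - [0, 0, 43, 0, 0, 0, -1]
    - [0, 0, 44, 0, 0, 0, -1]
    - [0, 0, 43, 0, 0, 0, -1]
    - [0, 0, 0, 0, 0, 0, -1]
    - [0, 0, 0, 0, 0, 0, -1]

```text
clock: 30.1
position: [0.651, 0.0318, 0.0706]
eef_rot: [-3.141, 0.002, 0.087]
force: [0.6, -0.2, 2.0]
grip_width: 0.0856
```

Run:
```python
from rollm import *
im,p=wlook('w23'); roll(im,p,.018,(200,150,380,330))
plan([(.6515,.032,.006,.085)],-1,vmax=20)
```

```text
[0.651  0.0318 0.0706] [-3.1413e+00  1.7000e-03  8.6900e-02]
roll ((651.6954956054688, 33.30479431152344), (63.710052490234375, 66.99766540527344), 4.9717793464660645) area 311
4 rows, end [0.6511 0.032  0.0061] 0.0851 r 0.652
[[0, 0, 17, 0, 0, 0.0, -1], [0, 0, 16, 0, 0, 0.1, -1], [0, 0, 17, 0, 0, -0.0, -1], [-1, 0, 16, 0, 0, 0.0, -1]]
```

View pics/w23.png

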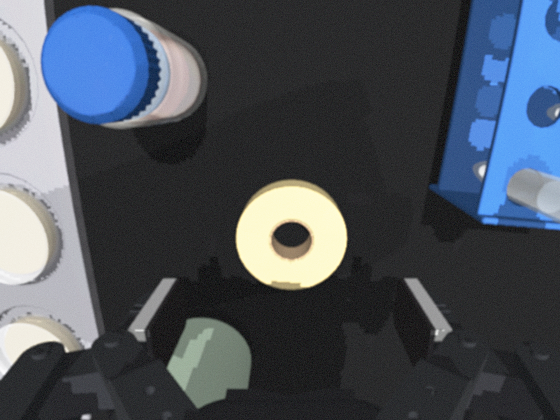

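The roll is centred between the jaws at (292,237). I'll go down and grip it.

move_arm:
  increments:
    - [0, 0, 20, 0, 0, 0, -1]
    - [0, 0, 20, 0, 0, 0, -1]
    - [0, 0, 18, 0, 0, 0, -1]
    - [0, 0, 6, 0, 0, 0, -1]
    - [0, 0, 0, 0, 0, 0, -1]
    - [0, 0, 0, 0, 0, 0, 1]
    - [0, 0, 0, 0, 0, 0, 1]
    - [0, 0, 0, 0, 0, 0, 1]

```text
clock: 30.95
position: [0.6519, 0.0322, 0.0084]
eef_rot: [3.141, -0.002, 0.087]
force: [-5.7, -1.0, 14.3]
grip_width: 0.0602
```

move_arm:
  increments:
    - [0, 0, 0, 0, 0, 0, 1]
    - [0, 0, 0, 0, 0, 0, 1]
    - [0, 0, -15, 0, 0, 0, 1]
    - [0, 0, -25, 0, 0, 0, 1]
    - [0, 0, 0, 0, 0, 0, 1]
    - [0, 0, 0, 0, 0, 0, 1]
    - [0, 0, 0, 0, 0, 0, 1]
    - [0, 0, 0, 0, 0, 0, 1]

```text
clock: 31.75
position: [0.6508, 0.032, 0.0461]
eef_rot: [-3.142, 0.001, 0.087]
force: [1.2, -0.3, -0.7]
grip_width: 0.0593
```

Run:
```python
from rollm import *
im,p=wlook('w24')
# bottle cap of small bottle position, from w23/w17 
for t in('w17','w23'):
    im,p=wload(t)
    for c,s in blobs(masks(im)['blue'],600): print(t,c,s,onz('wrist',[c],.086,p).round(4))
plan([(.5876,.0269,.05,.085)],1,vmax=20)
```

```text
[0.6508 0.032  0.0461] [-3.1415e+00  8.0000e-04  8.7100e-02]
w17 [491.7 136.7] [  423    22   137   242 18568] [[0.738 0.184 0.086]]
w17 [285.6 198.6] [ 264  176   45   46 1673] [[0.5751 0.1173 0.086 ]]
w17 [544.1 227.1] [527 212  33  31 772] [[0.8081 0.1111 0.086 ]]
w23 [504.9 107.6] [  430     0   130   230 20507] [[0.7189 0.1142 0.086 ]]
w23 [97.5 64.5] [   42     5   118   119 10531] [[0.5789 0.1159 0.086 ]]
4 rows, end [0.5881 0.0266 0.05  ] 0.0854 r 0.589
[[-16, 0, -1, 0, 0, 0.0, 1], [-16, 0, -1, 0, 0, 0.1, 1], [-16, 0, -1, 0, 0, -0.0, 1], [-15, 0, -1, 0, 0, 0.0, 1]]
```

View pics/w24.png

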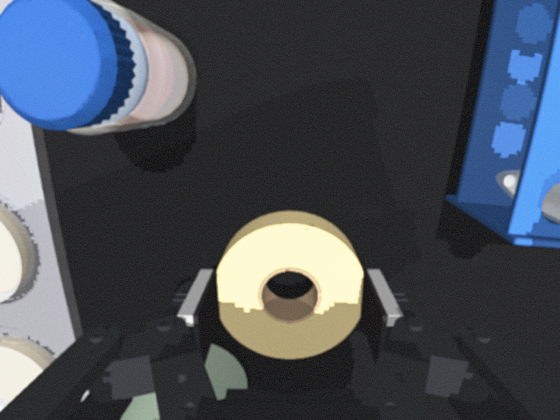

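move_arm:
  increments:
    - [-16, 0, 0, 0, 0, 0, 1]
    - [-16, 0, 0, 0, 0, 0, 1]
    - [-16, 0, 0, 0, 0, 0, 1]
    - [-15, 0, 0, 0, 0, 0, 1]
    - [0, 0, 0, 0, 0, 0, 1]
    - [0, 0, 15, 0, 0, 0, 1]
    - [0, 0, 10, 0, 0, 0, 1]
    - [0, 0, 0, 0, 0, 0, 1]

```text
clock: 32.6
position: [0.5877, 0.0267, 0.0193]
eef_rot: [-3.141, 0.003, 0.087]
force: [-0.4, -0.4, -0.4]
grip_width: 0.0595
```

Run:
```python
from rollm import *
im,p=wlook('w25')
plan([(.5876,.0269,.0095,.085)],1,vmax=10)
```

```text
[0.5877 0.0267 0.0193] [-3.1412e+00  2.8000e-03  8.7300e-02]
2 rows, end [0.588  0.0268 0.0091] 0.0856 r 0.589
[[0, 0, 5, 0, 0, 0.1, 1], [0, 0, 6, 0, 0, 0.0, 1]]
```

View pics/w25.png

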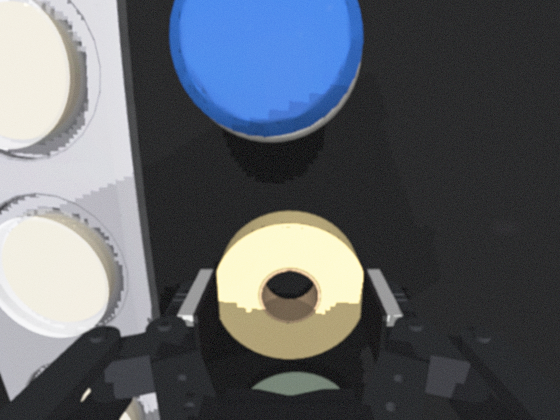

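The roll hangs between the two bottles, with the left finger clear of the tray. I'll lower, release and rise.

move_arm:
  increments:
    - [0, 0, 6, 0, 0, 0, 1]
    - [0, 0, 5, 0, 0, 0, 1]
    - [0, 0, 0, 0, 0, 0, 1]
    - [0, 0, 0, 0, 0, 0, 1]
    - [0, 0, 0, 0, 0, 0, 1]
    - [0, 0, 0, 0, 0, 0, -1]
    - [0, 0, 0, 0, 0, 0, -1]
    - [0, 0, 0, 0, 0, 0, -1]

```text
clock: 33.45
position: [0.5886, 0.0266, 0.0107]
eef_rot: [-3.142, -0.0, 0.087]
force: [0.1, -0.5, 0.9]
grip_width: 0.0858
```

move_arm:
  increments:
    - [0, 0, -30, 0, 0, 0, -1]
    - [0, 0, -45, 0, 0, 0, -1]
    - [0, 0, -45, 0, 0, 0, -1]
    - [0, 0, -45, 0, 0, 0, -1]
    - [0, 0, -45, 0, 0, 0, -1]
    - [0, 20, -45, 0, 0, 0, -1]
    - [0, 0, 0, 0, 0, 0, -1]
    - [0, 0, 0, 0, 0, 0, -1]

```text
clock: 34.25
position: [0.5905, 0.0062, 0.2666]
eef_rot: [3.141, -0.002, 0.086]
force: [-0.5, 0.3, -0.4]
grip_width: 0.0854
```

Run:
```python
from rollm import *
im,p=wlook('w26')
```

```text
[0.5905 0.0062 0.2666] [ 3.141e+00 -2.000e-03  8.600e-02]
```

View pics/w26.png

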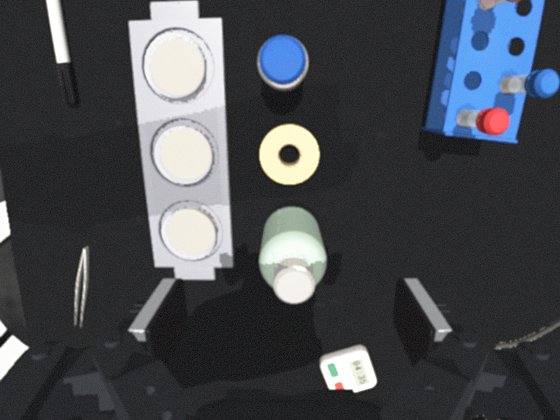

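Run:
```python
from rollm import *
im,p=wload('w26')
C,yaw=fit(im,p,(120,0,236,285))
ex=np.array([np.cos(yaw),np.sin(yaw)]);ey=np.array([-ex[1],ex[0]])
f=lambda q:(((np.asarray(q)-C)@ex*1000).round(1),((np.asarray(q)-C)@ey*1000).round(1))
h=cv2.cvtColor(im,cv2.COLOR_RGB2HSV).astype(int)
def ell(m,sub,z):
    k=np.zeros(m.shape,np.uint8);x0,y0,x1,y1=sub;k[y0:y1,x0:x1]=m[y0:y1,x0:x1]
    c=max(cv2.findContours(k,cv2.RETR_EXTERNAL,cv2.CHAIN_APPROX_NONE)[0],key=cv2.contourArea).reshape(-1,2)
    W=onz('wrist',c,z,p)[:,:2]; e=cv2.fitEllipse((W*1000).astype(np.float32)); return f(np.array(e[0])/1000),np.round(e[1],1)
print('roll',ell((h[...,0]>16)&(h[...,0]<35)&(h[...,1]>45)&(h[...,2]>120),(240,100,340,200),.018))
print('small',ell(masks(im)['blue'],(240,20,330,100),.086))
print('tall',ell((im.min(2)>150)&(h[...,1]<18),(265,262,325,310),.138))
for nm,s in [('dL',(135,20,222,110)),('dM',(140,115,225,195)),('dR',(145,195,232,268))]: print(nm,ell(masks(im)['beige'],s,.012))
# body/bench: bright contour widths at foot rows
save(im,'w26c',(120,0,360,310),2); 
t=snapshot('scene');np.save('pics/s3.npy',t);save(t,'s3',(180,90,400,370),2)
```

```text
C [0.4728 0.0127] yaw 0.0855 w 0.0978 L 0.2858 slopes -0.0002 0.0002
roll ((np.float64(116.7), np.float64(3.5)), array([64.9, 65.2]))
small ((np.float64(110.8), np.float64(93.8)), array([36.4, 37.8]))
tall ((np.float64(120.7), np.float64(-83.6)), array([35.5, 41.1]))
dL ((np.float64(0.7), np.float64(94.6)), array([53.2, 55.3]))
dM ((np.float64(3.2), np.float64(3.7)), array([53.4, 55.1]))
dR ((np.float64(2.2), np.float64(-86.4)), array([53.2, 56.3]))
```

View pics/s3.png

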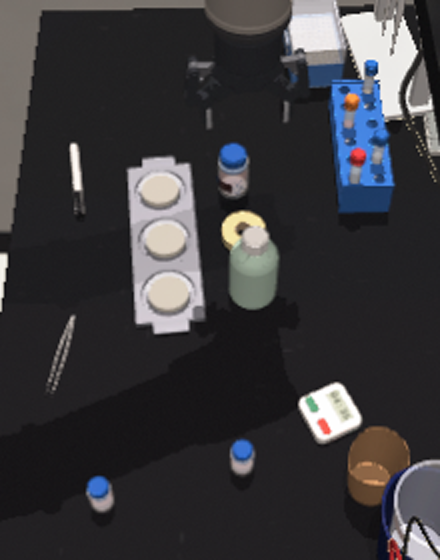

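View pics/w26c.png

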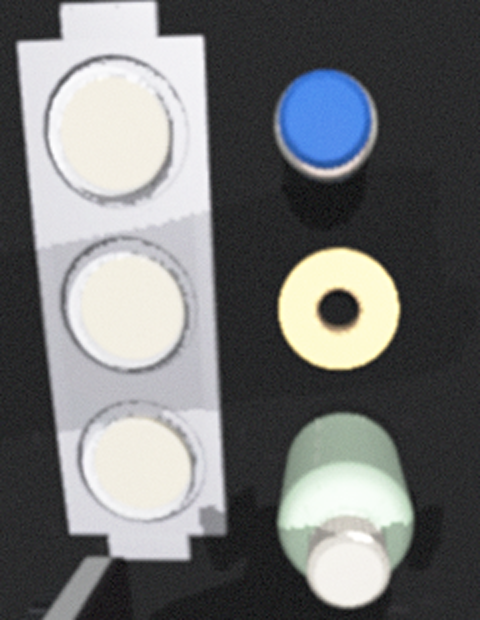

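In the last view the finger clipped the tray's right end and shifted the fitted centre by about 4.4 mm in y. With that taken out, everything is within about 4 mm of its target, and the arm is clear. I'm handing in.

Run:
```python
from h import *
s=env.read_state(); print(s['clock'],s['force'].round(1)); print(hand_in())
```

```text
34.35 [ 0.1 -0.8 -0.7]
the job is handed in; nothing more can be done
None
```

The job is done and handed in at 34.4 s, and the last pictures show everything where you asked. I took the tape roll out and parked it behind the tray, then put the spare dish in the left nest. The largest small bottle went behind that nest and the tall bottle behind the right one, and the roll was laid flat between them last.

**Last checks, in the tray's frame**

| Object | Measured x, y (mm) | Target x, y (mm) |
|---|---|---|
| Small bottle | 111, +89 | 111, +92 |
| Roll | 117, −1 | 116, 0 |
| Tall bottle | 121, −88 | 121, −92 |

- **Clear bench:** the measured x positions leave about 4 cm between each bottle and the tray.
- **Dishes:** all three sit in their nests. The two originals were not touched.
- **Bystanders:** the timer and tip box were never touched and look unmoved.

**What failed or disagreed**
- **First spare-dish grasp:** it closed above the dish, shifting it about 2 mm. I repeated it about 8 mm lower and it held.
- **Last tray fit:** a finger in the picture made the tray come out 286 mm long instead of 276 mm. I took a 4.4 mm y shift out of the figures above, using the earlier clean fit.
- **Tall bottle:** the camera views disagreed by up to 5 mm on its starting place. Its −88 mm above is also rough, because the side of the cap showed in the mask. The arm released it within 1 mm of its target.

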